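Set a guide roller with its eccentric bolt and a gauge bar, then lock it

ROBOT

A 7-joint arm with a two-finger parallel gripper is mounted at the origin on a cart in front of the work surface, level with it; the furniture and walls round the work are solid. World frame = base frame: x ahead of the robot, y to its left, z up, the work surface at z = 0. Lengths are in mm, angles in rad, forces in N, time in s.
With the tool pointing down it reaches from about 400 to 850 mm from the base axis. Payload 10.4 kg.
Tool frame: the origin (TCP) lies midway between the tips of the shut fingers; the grasp point (between the pads) lies bot.grip_point_offset behind it (bot.grip_point_offset is the distance from the TCP to the grasp point, in mm); z points along the fingers, y is the direction in which the jaws open and shut (so a half turn about z gives the same grasp; the last joint's range is limited). The gripper opens to 87 mm and grips with 3 to 60 N. Pads are 19 mm wide; open, the fingers measure 117 mm over their backs; the gripper's body (75 mm by 190 mm) begins 51 mm behind the grasp point.
Start: joints at [-1.353, 0.332, -0.065, 1.46, 0.022, 1.35, -0.088], TCP at [149.035, 606.996, 187.476] pointing down, gripper open.
Joint ranges: [-2.6, 2.6], [-0.5, 2.12], [-1.47, 1.34], [0.16, 2.42], [-1.27, 4.41], [0.06, 2.06], [-2.6, 2.6]. Speed limits (rad/s): [2.22, 2.22, 2.79, 2.79, 3.14, 3.14, 3.14].

INTERFACE

Orientations are given as [roll, pitch, yaw] about the fixed x, y, z axes, in that order (R = Rz(yaw) Ry(pitch) Rx(roll)).
In Python, from bench import bot, eyes gives the robot as it stands.
- The arm moves only by the tool send_rows, never from a script. Its argument "increments" is a list of rows, each an object of numbers: "dx", "dy", "dz": the shift along the tool's x, y, z in mm; "ax", "ay", "az": the turn, a rotation vector about the tool's x, y, z in rad. In form: [{"dx": .., "dy": .., "dz": .., "ax": .., "ay": .., "az": ..}, ...]. A call has 1 to 12 rows; each row shifts and turns the commanded pose from where the row before left it, along the tool's axes as they then stand; what a row does not reach is not made up. A row lasts 1/10 s, in which the tool goes at most 50 mm and 8.59 degrees, less where a joint would pass 70% of its speed; a pose out of reach is approached as far as the arm can. A call is refused whole if a number of a shift passes 50 or a number of a turn 0.15, either way. A call with a gripper value outside its range is refused whole. "claw" is the closure, from 0 (fully open) to 1 (shut), set as the call begins (left out, the last holds). The fingers move at their own pace and stop on an object; "grip_force" is the grip in N (left out, the last holds). Time passes only in rows, so rows that do not move let the fingers close. It gives the time, the measured TCP pose, the force and the opening at its end, in the units of the state.
- bot.state(): the state, without advancing time (a new reading comes with each control period).
- eyes.grab_frame(name): name is "scene" or "side" or "wrist"; returns a dict with "img" (400x640x3 uint8, blue, green, red), "K" (3x3 intrinsics, pixels), "world_from_camera" (4x4, takes a point from camera to world coordinates). Camera axes: x right, y down, z forward; pixel columns grow to the right and rows downward; lengths in mm; the calibration is good to about 2 mm. The wrist camera is an equidistant fisheye: a pixel r from the principal point sees the ray r / f radians off the axis. A picture is of the moment at which its call begins. There is no depth.
- bot.finish_job(): hands the job in, once; it reports no verdict.
The state is a dict: "time": time; "q": joint angles; "joint_vel": joint speeds; "joint_torque": joint torques, N m; "position": TCP position; "tool_rot": TCP orientation; "ft_force": force on the tool from outside, world axes, zero at the start; "moment": the same for the moment, N m; "gripper_width": finger opening in mm.
Only numpy, scipy, OpenCV 4.12 (cv2) and the standard library are available. Lean on these libraries where they do the work, as an engineer would, in place of code of your own. Each camera call takes 0.05 s, during which the arm holds its last target.

TASK

Set the guide roller to the thickness of the gauge bar. Hold the bar by its red end and, standing on edge, slide it steel nose first from the left into the gap between the blue fence and the white roller until it sticks out about equally on both sides, and let go of it; turn the black inner bolt knob clockwise until the roller just touches the bar, leaving the knurled lock ring alone; then take the bar by its steel nose, draw it straight on through the gap to the right and lay it on the bench clear of the adjuster. Last, turn the lock ring fully clockwise to its stop without shifting the bolt, and leave the things lying round about where they are.

Things in the scene. Friction and masses are not known exactly. Their poses are not given: they have to be found in the camera images.
- adjuster: roller adjuster fixed to the bench: aluminium base plate 10 mm thick, x -45 to +50, y -40 to +40 mm about the origin, which is at bench level, z up. +y: entry side (robot's left), -y: exit side (right), +x away from the robot. Bolt and lock ring turn on a vertical axis at x +15, y 0
- fence (a point): centre of the blue fence's face towards the roller, 21 mm above the bench; the fence is at x -33 to -19, y -30 to +30 mm of the adjuster, 10 to 32 mm above the bench; axes of the adjuster
- channel (a point): fixed point of the adjuster at x = -13 mm, y = 0, 23 mm above the bench, with the adjuster's axes: where the middle of the gauge bar is when it stands on the base plate against the fence, half-way through
- bolt_grip (a point): on the bolt axis, 94 mm above the bench, inside the black bar-shaped knob of the eccentric bolt (inner, upper knob): 14 mm thick (x), 32 mm long (y), 78 to 102 mm above the bench, white line on one half of its top (+y). The axes turn with it; at joint 0 they are the adjuster's
- cam_bolt (a joint): turn of the eccentric bolt in rad, growing clockwise seen from above, 0 to 1.9; starts between 0 and 0.35. It carries the roller 8 mm off its axis: the gap between fence and roller is 12 mm + 8 mm x cos(joint + 0.5), so it narrows clockwise from 19 mm and equals the bar's 12 mm at joint 1.07. It stays where it is left (friction 0.08 N m)
- roller_center (a point): centre of the white roller (44 mm diameter, 12 to 34 mm above the bench, spins freely on its pin); in the adjuster's frame its x is the gap + 3 mm (15 mm when the gap is 12 mm)
- ring_grip (a point): on the bolt axis, 63 mm above the bench, in the knurled aluminium lock ring (the outer, lower knob): round, 48 mm diameter, 50 to 72 mm above the bench, red mark on top; the inner knob stands out above it. Its axes turn with the ring
- lock_ring (a joint): turn of the lock ring in rad, growing clockwise seen from above, from 0 to a stop at 1.2 (fully tight); starts between 0 and 0.25; friction 0.08 N m; turns independently of the bolt
- gauge_mid (a point): centre of the loose gauge bar, 12 mm thick (x), 160 mm long (y), 26 mm high (z), 0.15 kg nominal (varies), standing on its narrow edge on the bench, so 13 mm above what it stands on. Red end at +y, bare steel nose at -y
- gauge_red_end (a point): place to hold the red end of the gauge bar: 66 mm from the middle towards +y, 20 mm above the bar's lower edge; bar axes
- gauge_nose (a point): place to hold the steel nose of the gauge bar: 66 mm from the middle towards -y, 20 mm above the bar's lower edge; bar axes
- hex_keys: bystander: hex key set in a teal holder, 30 x 118 x 23 mm, origin under its centre
- steel_puck: bystander: turned steel disc 45 mm diameter, 12 mm high, origin under its centre
- housing_2: bystander: dark grey printed housing 60 x 112 x 30 mm, origin under its centre
- gauge: the gauge bar as a whole; origin under its centre, axes as for gauge_mid
Not all that is in view belongs to the job. Of the things like the adjuster, leave any that is brown or green; of the rest the larger one is meant.

How it is judged (in metres and radians):
On the way, in this order (a step that is already met when the one before it is completed fails the run):
1. the bar, held by its red end, enters the gap from the left, nose first (x of gauge_mid in the frame of adjuster between -0.021 and 0.004 m and z of gauge_mid in the frame of adjuster between 0.016 and 0.034 m and angle between the y axis of gauge_mid and the y axis of adjuster, either way round below 0.2 rad and y of gauge_nose in the frame of adjuster below 0.02 m and y of gauge_mid in the frame of adjuster between 0.04 and 0.1 m and distance between the grasp point and gauge_red_end below 0.045 m).
2. the gauge bar stands in the gap, about half-way through, let go (x of gauge_mid in the frame of adjuster between -0.021 and 0.004 m and z of gauge_mid in the frame of adjuster between 0.016 and 0.034 m and angle between the y axis of gauge_mid and the y axis of adjuster, either way round below 0.2 rad and y of gauge_mid in the frame of adjuster between -0.03 and 0.03 m and y of gauge_nose in the frame of adjuster below 0.02 m and contact force between the fingers and gauge below 0.1 N), for 0.2 s.
3. the roller is set to the bar (gap 11 to 13.5 mm), the bar still in the gap, the lock ring not turned (x of gauge_mid in the frame of adjuster between -0.021 and 0.004 m and z of gauge_mid in the frame of adjuster between 0.016 and 0.034 m and angle between the y axis of gauge_mid and the y axis of adjuster, either way round below 0.2 rad and y of gauge_mid in the frame of adjuster between -0.03 and 0.03 m and x of roller_center in the frame of adjuster between 0.014 and 0.0165 m and value of joint lock_ring below 0.5 rad and velocity of joint cam_bolt between -0.1 and 0.1 rad/s), for 0.3 s.
4. the bar is drawn by its nose along the gap to the right, the setting kept (distance between the grasp point and gauge_nose below 0.045 m and x of gauge_mid in the frame of adjuster between -0.021 and 0.004 m and z of gauge_mid in the frame of adjuster between 0.016 and 0.034 m and angle between the y axis of gauge_mid and the y axis of adjuster, either way round below 0.2 rad and x of roller_center in the frame of adjuster between 0.014 and 0.0165 m and value of joint lock_ring below 0.5 rad and y of gauge_mid in the frame of adjuster between -0.105 and -0.05 m).
5. the bar lies on the bench clear on the right, let go, the lock ring still loose (y of gauge_mid in the frame of adjuster below -0.11 m and height (world z) of gauge_mid below 0.025 m and linear speed of gauge below 0.02 m/s and contact force between the fingers and gauge below 0.1 N and x of roller_center in the frame of adjuster between 0.014 and 0.0165 m and value of joint lock_ring below 0.5 rad), for 0.2 s.
At the end, for the whole second after the job is handed in: The lock ring is at its stop (joint above 1.08), the gap between fence and roller is 11 to 13.5 mm, and the gauge bar lies still and released on the bench to the right of the adjuster, its middle more than 110 mm from the bolt axis along the gap (x of roller_center in the frame of adjuster between 0.014 and 0.0165 m and value of joint lock_ring above 1.08 rad and y of gauge_mid in the frame of adjuster below -0.11 m and height (world z) of gauge_mid below 0.025 m and linear speed of gauge below 0.02 m/s and contact force between the fingers and gauge below 0.1 N); the robot touches nothing.
It fails at once if a bystander is pushed more than 30 mm (distance of any of hex_keys, steel_puck, housing_2 from where it was at the start of the episode above 0.03 m).
It also fails if it takes over 69 s, if anything falls off the work surface, if the arm or the gripper's body presses on something with over 40 N, if the wrist force passes 120 N, or if a joint passes its speed limit or range.

## Working session

There is one attempt and no reset: what is moved stays moved. The work goes in short steps, Python scripts to look and compute and a tool call to move; the robot and the scene stay as the last step left them, time stands still between calls to the robot, and variables do not carry over. Pictures are saved under pics/ and viewed, and the job is handed in when it is done.

Besides the shell and the picture viewer there is one more tool, called as name([rows], argument=value, ...), one row to a line, values as JSON. send_rows: Moves the arm, as the interface text tells. Its arguments: {"type":"object","properties":{"increments":{"type":"array"},"claw":{"type":"number"},"grip_force":{"type":"number"}},"required":["increments"]}

```bash
ls -la; mkdir -p pics; python3 - <<'E'
from bench import bot, eyes
import cv2
s=bot.state(); print({k:s[k] for k in('time','position','tool_rot','gripper_width')}, bot.grip_point_offset)
for n in('scene','side','wrist'):
    f=eyes.grab_frame(n); cv2.imwrite(f'pics/{n}0.png',f['img']); print(n,f['K'].round(2).tolist(),f['world_from_camera'].round(3).tolist())
E
```

```text
total 12
drwxr-xr-x  3 agent agent 4096 Dec  6 16:12 .
drwxr-xr-x 23 root  root  4096 Dec  6 16:12 ..
drwxr-xr-x  2 agent agent 4096 Dec  6 16:12 pics
{'time': 0.0, 'position': array([148.97274349, 606.50850979, 186.62550237]), 'tool_rot': array([-3.14009509e+00,  9.10745557e-05,  2.90077162e+00]), 'gripper_width': 87.05779293033045} 18.700000000000003
scene [[406.95, 0.0, 317.47], [0.0, 406.95, 197.8], [0.0, 0.0, 1.0]] [[0.643, -0.571, 0.51, 157.166], [-0.766, -0.493, 0.413, -266.111], [0.016, -0.656, -0.754, 751.806], [0.0, 0.0, 0.0, 1.0]]
side [[431.19, 0.0, 310.86], [0.0, 431.19, 201.74], [0.0, 0.0, 1.0]] [[-1.0, 0.005, 0.029, 567.772], [-0.025, 0.414, -0.91, 999.002], [-0.017, -0.91, -0.414, 512.717], [0.0, 0.0, 0.0, 1.0]]
wrist [[309.71, 0.0, 322.32], [0.0, 309.71, 202.15], [0.0, 0.0, 1.0]] [[0.239, 0.927, 0.289, 68.727], [0.971, -0.227, -0.073, 627.443], [-0.002, 0.298, -0.954, 383.512], [0.0, 0.0, 0.0, 1.0]]
```

View pics/scene0.png

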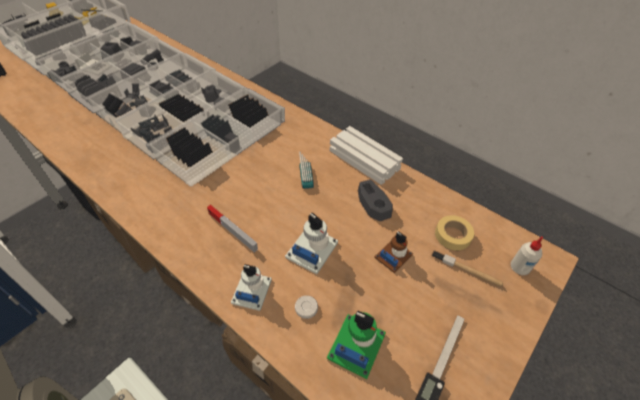

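View pics/side0.png

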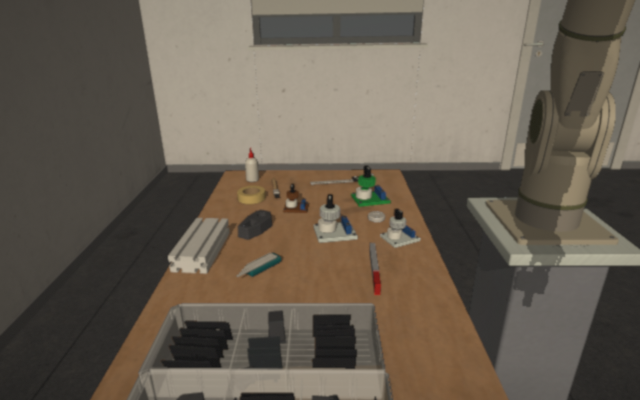

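View pics/wrist0.png

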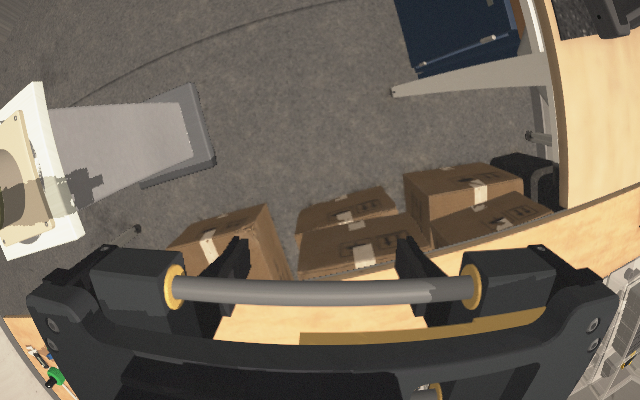

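Four adjuster-like things are in the scene view: aluminium at (313,243), aluminium at (252,287), brown at (395,253) and green at (357,340). Brown and green are excluded. The one at (313,243) looks like the larger aluminium one, so I'll measure both and check a crop.

```bash
cat > h.py <<'E'
import numpy as np, cv2
from bench import bot, eyes
def ray(f,u,v):
    K=f['K'];T=f['world_from_camera']
    d=T[:3,:3]@np.array([(u-K[0,2])/K[0,0],(v-K[1,2])/K[1,1],1]); return T[:3,3],d
def onz(f,u,v,z):
    o,d=ray(f,u,v); return (o+d*(z-o[2])/d[2])
def proj(f,P):
    K=f['K'];T=f['world_from_camera']; P=np.atleast_2d(P)
    c=(P-T[:3,3])@T[:3,:3]; return np.c_[c[:,0]/c[:,2]*K[0,0]+K[0,2],c[:,1]/c[:,2]*K[1,1]+K[1,2]]
def projw(f,P):
    K=f['K'];T=f['world_from_camera']; P=np.atleast_2d(P)
    c=(P-T[:3,3])@T[:3,:3]; r=np.hypot(c[:,0],c[:,1]); th=np.arctan2(r,c[:,2])
    return np.c_[c[:,0]/r*th*K[0,0]+K[0,2],c[:,1]/r*th*K[1,1]+K[1,2]]
E
python3 - <<'E'
import cv2,numpy as np
a=cv2.imread('pics/scene0.png'); b=cv2.imread('pics/side0.png')
cv2.imwrite('pics/c1.png',cv2.resize(a[150:320,200:420],None,fx=3.5,fy=3.5,interpolation=cv2.INTER_CUBIC))
cv2.imwrite('pics/c2.png',cv2.resize(b[180:300,230:430],None,fx=4,fy=4,interpolation=cv2.INTER_CUBIC))
E
```

```text
(no output)
```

View pics/c1.png

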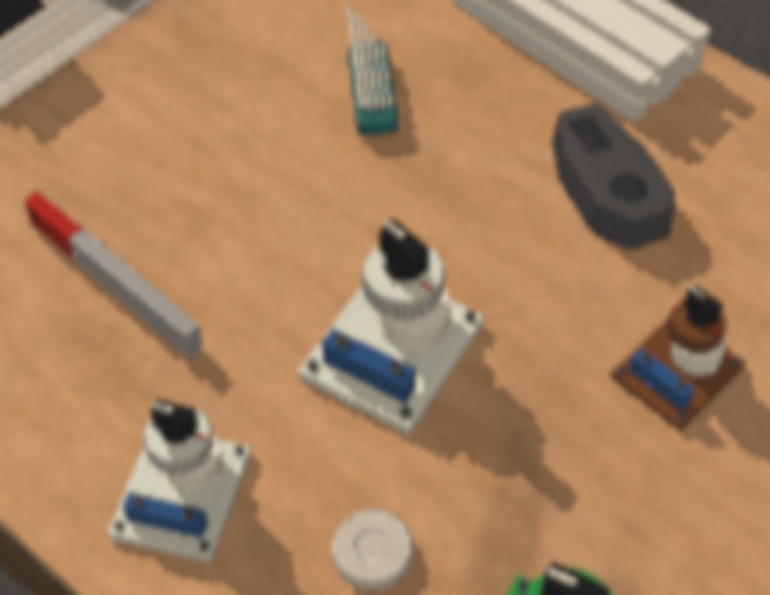

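View pics/c2.png

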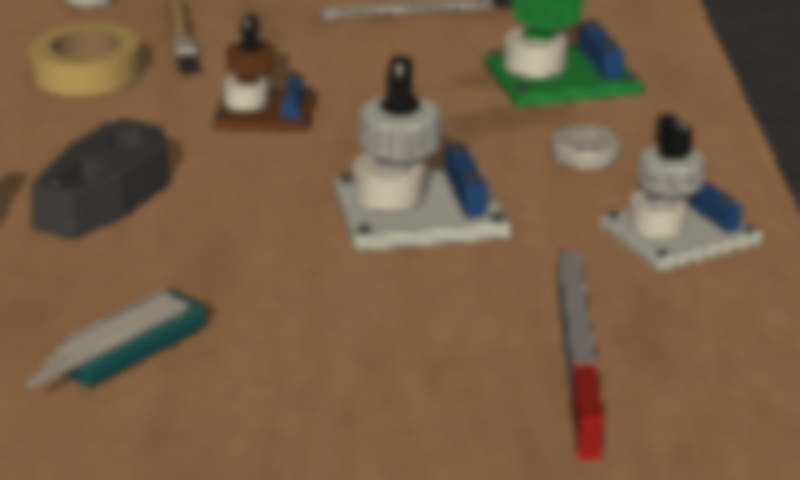

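```bash
python3 - <<'E'
import cv2
a=cv2.imread('pics/scene0.png'); b=cv2.imread('pics/side0.png')
def g(im,x0,y0,w,h,s,n):
    c=cv2.resize(im[y0:y0+h,x0:x0+w],None,fx=s,fy=s,interpolation=cv2.INTER_CUBIC)
    for i in range(0,w,10): cv2.putText(c,str(x0+i),(i*s,10),0,.35,(0,255,255),1); cv2.line(c,(i*s,0),(i*s,c.shape[0]),(0,255,255) ,1) if 0 else None
    for i in range(0,h,10): cv2.putText(c,str(y0+i),(0,i*s+4),0,.35,(0,255,255),1)
    cv2.imwrite(n,c)
g(a,275,200,75,75,8,'pics/d1.png'); g(b,305,185,60,65,9,'pics/d2.png'); g(a,200,195,65,60,9,'pics/d3.png'); g(b,355,235,40,65,9,'pics/d4.png')
E
```

```text
(no output)
```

View pics/d1.png

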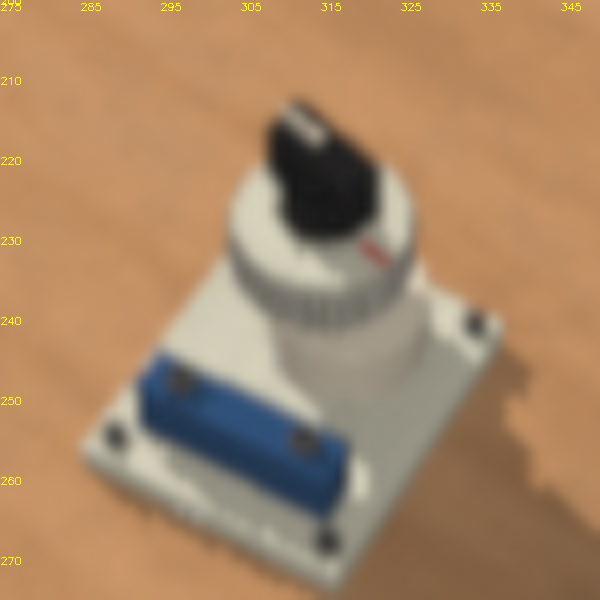

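View pics/d2.png

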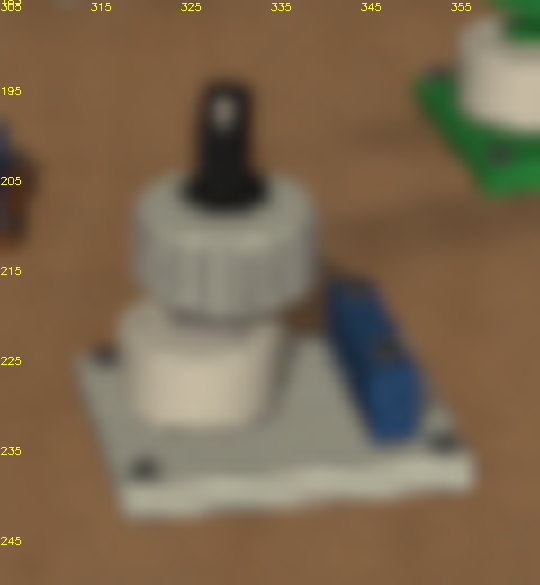

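View pics/d3.png

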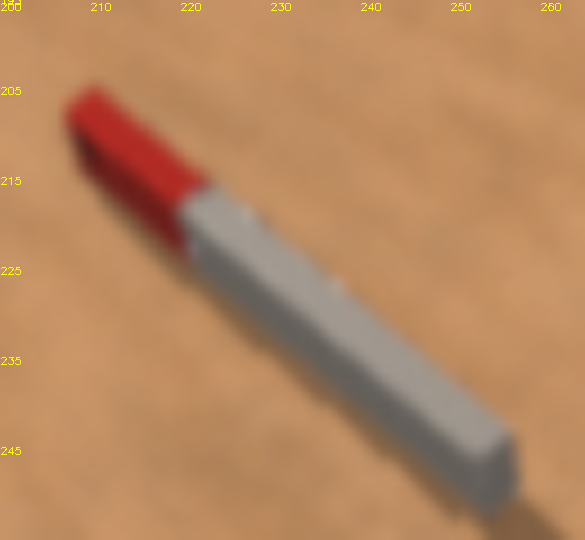

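View pics/d4.png

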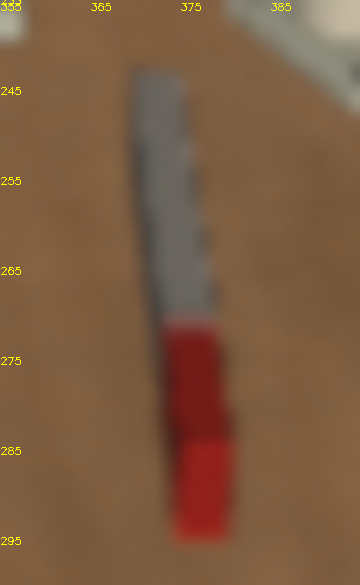

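```bash
python3 - <<'E'
from h import *
fs=eyes.grab_frame('scene'); fd=eyes.grab_frame('side')
for f,l in((fs,[('plL(-45,+40)',285.5,255.9,10),('plB(-45,-40)',317,271.5,10),('plR(50,-40)',337.75,241,10),('scr',297.7,247.5,32),('scr',312.9,255,32),('f(-19,30)',295.2,244,32),('f(-19,-30)',318.7,254.6,32),('f(-33,30)',292.3,248.3,32),('knobtop',315,220,102),
 ('red a',210.5,204.6,26),('red b',207.3,207.4,26),('nose a',256.9,243,26),('nose b',253,245.5,26),('joint a',223,215.5,26),('joint b',220,218.5,26)]),
 (fd,[('pl(50,40)',318.1,238.9,10),('pl(-45,40)',357.6,235.3,10),('pl(50,-40)',313.9,225.2,10),('red a',375,283.7,26),('red b',380.9,283.7,26),('nose',369.8,243,26),('nose',375.3,243,26)])):
  for n,u,v,z in l: print(n,onz(f,u,v,z).round(1))
# puck, small adj.
for n,u,v,z in(('puck',306,306,12),('hex',308,176,12),('hous',377,200,30),('smallL',200+108/3.5,150+533/3.5,8),('smallB',200+210/3.5,150+556/3.5,8),('smallR',200+247/3.5,150+447/3.5,8)): print(n,onz(fs,u,v,z).round(1))
E
```

```text
plL(-45,+40) [487.3  85.7  10. ]
plB(-45,-40) [501.9   9.6  10. ]
plR(50,-40) [591.   24.5  10. ]
scr [509.7  70.   32. ]
scr [516.3  33.4  32. ]
f(-19,30) [512.8  80.   32. ]
f(-19,-30) [525.   24.8  32. ]
f(-33,30) [500.7  77.3  32. ]
knobtop [547.7  55.2 102. ]
red a [469.8 305.5  26. ]
red b [459.5 304.6  26. ]
nose a [464.2 147.   26. ]
nose b [454.2 148.7  26. ]
joint a [467.1 259.2  26. ]
joint b [457.  257.8  26. ]
pl(50,40) [581.  106.9  10. ]
pl(-45,40) [486.6  89.8  10. ]
pl(50,-40) [592.3  36.9  10. ]
red a [470.  309.9  26. ]
red b [458.8 309.8  26. ]
nose [464.5 154.5  26. ]
nose [452.2 154.5  26. ]
puck [427.9 -24.5  12. ]
hex [697.6 203.9  12. ]
hous [731.2  18.9  30. ]
smallL [339.1  94.8   8. ]
smallB [366.5  41.2   8. ]
smallR [429.3  73.8   8. ]
```

```bash
cat >> h.py <<'E'
from scipy.spatial.transform import Rotation as Rn
def plan(target,yaw):
    """what is left: turn (az) and shift in tool axes after the turn"""
    s=bot.state(); R=Rn.from_euler('xyz',s['tool_rot']); Rt=Rn.from_euler('xyz',[np.pi,0,yaw])
    rv=(R.inv()*Rt).as_rotvec(); d=Rt.inv().apply(np.array(target)-s['position'])
    print('t %.2f pos %s rot %s w %.1f'%(s['time'],s['position'].round(1),np.round(s['tool_rot'],3),s['gripper_width'])); print('turn',rv.round(3),'then shift',d.round(1)); print('F',s['ft_force'].round(1),'M',s['moment'].round(2))
E
python3 - <<'E'
from h import *
fs=eyes.grab_frame('scene')
for n,u,v,z in(('green L',329,351,10),('green R',384,335,10),('green bottom',362,374,10),('greenknob',363,318,100),('brown L',375,256,8),('brownR',412,252,8),('brownB',395,271,8),('brush',433,256,5),('caliper top',462,318,5),('tray corner',195,180,30),('tray',283,113,30)): print(n,onz(fs,u,v,z).round(0))
plan([464.1,295.5,80],1.536)
E
```

```text
green L [ 389. -114.   10.]
green R [ 479. -173.   10.]
green bottom [ 395. -183.   10.]
greenknob [ 442. -141.  100.]
brown L [614. -60.   8.]
brownR [ 675. -116.    8.]
brownB [ 610. -113.    8.]
brush [ 698. -155.    5.]
caliper top [ 608. -270.    5.]
tray corner [495. 391.  30.]
tray [827. 411.  30.]
t 0.30 pos [149.  606.9 187.2] rot [-3.141  0.     2.901] w 87.1
turn [-0.     0.     1.365] then shift [-300.2  325.7  107.2]
F [-0.1  0.1  0.4] M [0.01 0.04 0.01]
```

send_rows([
  {"az":0.14},
  {"az":0.14},
  {"az":0.14},
  {"az":0.14},
  {"az":0.14},
  {"az":0.14},
  {"az":0.14},
  {"az":0.14},
  {"az":0.14},
  {"az":0.105},
], claw=0.3)

```text
$.increments[0]: bad value
```

send_rows([
  {"dx":-25,"dy":27},
  {"dx":-25,"dy":27},
  {"dx":-25,"dy":27},
  {"dx":-25,"dy":27},
  {"dx":-25,"dy":27},
  {"dx":-25,"dy":27},
  {"dx":-25,"dy":27},
  {"dx":-25,"dy":27,"dz":20},
  {"dx":-25,"dy":27,"dz":20},
  {"dx":-25,"dy":27,"dz":20},
  {"dx":-25,"dy":27,"dz":20},
  {"dx":-25,"dy":27,"dz":20},
])

```text
$.increments[0]: bad value
```

```bash
python3 - <<'E'
from h import *
plan([464.1,295.5,80],1.536)
f=eyes.grab_frame('wrist'); cv2.imwrite('pics/w1.png',f['img'])
E
```

```text
t 0.30 pos [149.  606.9 187.2] rot [-3.141  0.     2.901] w 87.1
turn [-0.     0.     1.365] then shift [-300.2  325.7  107.2]
F [-0.1  0.1  0.4] M [0.01 0.04 0.01]
```

View pics/w1.png

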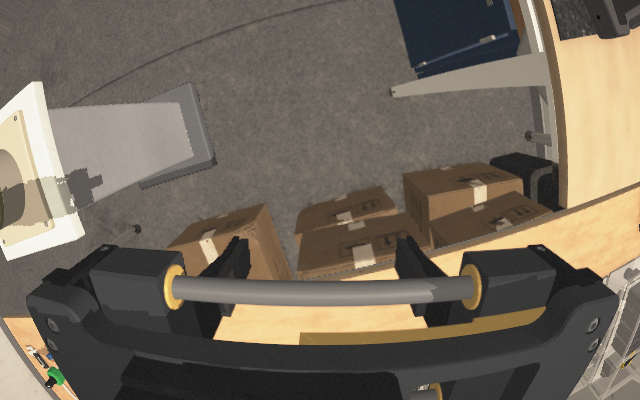

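All six keys seem to be required.

send_rows([
  {"dx":0,"dy":0,"dz":0,"ax":0,"ay":0,"az":0.14},
  {"dx":0,"dy":0,"dz":0,"ax":0,"ay":0,"az":0.14},
  {"dx":0,"dy":0,"dz":0,"ax":0,"ay":0,"az":0.14},
  {"dx":0,"dy":0,"dz":0,"ax":0,"ay":0,"az":0.14},
  {"dx":0,"dy":0,"dz":0,"ax":0,"ay":0,"az":0.14},
  {"dx":0,"dy":0,"dz":0,"ax":0,"ay":0,"az":0.14},
  {"dx":0,"dy":0,"dz":0,"ax":0,"ay":0,"az":0.14},
  {"dx":0,"dy":0,"dz":0,"ax":0,"ay":0,"az":0.14},
  {"dx":0,"dy":0,"dz":0,"ax":0,"ay":0,"az":0.14},
  {"dx":0,"dy":0,"dz":0,"ax":0,"ay":0,"az":0.105},
], claw=0.3)

```text
time: 1.35
position: [149.0, 607.0, 187.4]
tool_rot: [3.142, -0.0, 1.53]
ft_force: [-1.2, -1.2, 0.4]
gripper_width: 61.0
```

send_rows([
  {"dx":-25,"dy":27,"dz":0,"ax":0,"ay":0,"az":0},
  {"dx":-25,"dy":27,"dz":0,"ax":0,"ay":0,"az":0},
  {"dx":-25,"dy":27,"dz":0,"ax":0,"ay":0,"az":0},
  {"dx":-25,"dy":27,"dz":0,"ax":0,"ay":0,"az":0},
  {"dx":-25,"dy":27,"dz":0,"ax":0,"ay":0,"az":0},
  {"dx":-25,"dy":27,"dz":0,"ax":0,"ay":0,"az":0},
  {"dx":-25,"dy":27,"dz":0,"ax":0,"ay":0,"az":0},
  {"dx":-25,"dy":27,"dz":20,"ax":0,"ay":0,"az":0},
  {"dx":-25,"dy":27,"dz":20,"ax":0,"ay":0,"az":0},
  {"dx":-25,"dy":27,"dz":20,"ax":0,"ay":0,"az":0},
  {"dx":-25,"dy":27,"dz":20,"ax":0,"ay":0,"az":0},
  {"dx":-25,"dy":27,"dz":20,"ax":0,"ay":0,"az":0},
])

```text
time: 2.55
position: [463.3, 294.8, 86.9]
tool_rot: [3.141, -0.001, 1.536]
ft_force: [1.1, 0.2, -0.5]
gripper_width: 60.9
```

```bash
python3 - <<'E'
from h import *
plan([464.1,295.5,80],1.536)
f=eyes.grab_frame('wrist'); cv2.imwrite('pics/w2.png',f['img'])
f=eyes.grab_frame('scene'); cv2.imwrite('pics/s2.png',f['img'])
E
```

```text
t 2.55 pos [463.3 294.8  86.9] rot [ 3.141e+00 -1.000e-03  1.536e+00] w 60.9
turn [ 0.    -0.001  0.   ] then shift [0.7 0.8 6.9]
F [ 1.1  0.2 -0.5] M [-0.01  0.05  0.02]
```

View pics/w2.png

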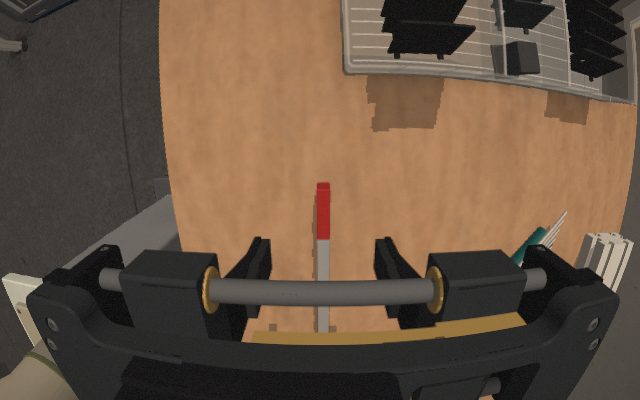

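View pics/s2.png

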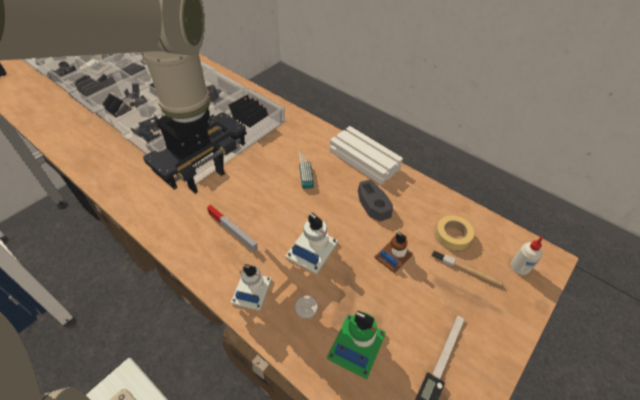

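Wrist view: the bar is centred at column 322 between the fingers, with its red end top at (323,187).

```bash
cat >> h.py <<'E'
def onzw(f,u,v,z):
    K=f['K'];T=f['world_from_camera']; x=np.array([u-K[0,2],v-K[1,2]])/K[0,0]; r=np.hypot(*x)
    d=T[:3,:3]@np.r_[x/r*np.sin(r),np.cos(r)] ; o=T[:3,3]
    return o+d*(z-o[2])/d[2]
E
python3 - <<'E'
from h import *
im=cv2.imread('pics/w2.png')
cv2.imwrite('pics/w2c.png',cv2.resize(im[170:345,260:400],None,fx=4,fy=3.4,interpolation=cv2.INTER_CUBIC))
f=eyes.grab_frame('wrist')
for p in((317.5,188),(329.5,188),(317.5,239),(329.5,239),(317,270),(328.5,270),(317,330),(328,330)): print(p,onzw(f,*p,26).round(1))
print(projw(f,[[463.3,294.8,26],[463,295,106]]).round(1))
E
```

```text
(317.5, 188) [460.6 305.6  26. ]
(329.5, 188) [470.9 305.2  26. ]
(317.5, 239) [458.3 258.   26. ]
(329.5, 239) [469.2 257.5  26. ]
(317, 270) [456.3 225.5  26. ]
(328.5, 270) [467.2 225.1  26. ]
(317, 330) [452.4 149.8  26. ]
(328, 330) [464.1 149.3  26. ]
[[321.2 199.9]
 [320.  237.9]]
```

View pics/w2c.png

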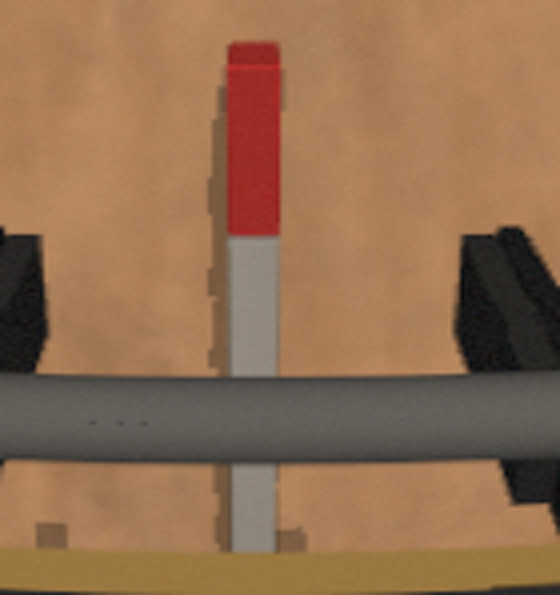

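send_rows([
  {"dx":-3,"dy":1,"dz":13,"ax":0,"ay":0,"az":0.01},
  {"dx":-3,"dy":1,"dz":16,"ax":0,"ay":0,"az":0},
  {"dx":0,"dy":0,"dz":16,"ax":0,"ay":0,"az":0},
  {"dx":0,"dy":0,"dz":16,"ax":0,"ay":0,"az":0},
  {"dx":0,"dy":0,"dz":12,"ax":0,"ay":0,"az":0},
  {"dx":0,"dy":0,"dz":6,"ax":0,"ay":0,"az":0},
  {"dx":0,"dy":0,"dz":0,"ax":0,"ay":0,"az":0},
])

```text
time: 3.4
position: [463.4, 290.0, 7.8]
tool_rot: [-3.141, 0.001, 1.527]
ft_force: [0.6, -0.1, 1.4]
gripper_width: 61.1
```

send_rows([
  {"dx":0,"dy":0,"dz":0,"ax":0,"ay":0,"az":0},
  {"dx":0,"dy":0,"dz":0,"ax":0,"ay":0,"az":0},
  {"dx":0,"dy":0,"dz":0,"ax":0,"ay":0,"az":0},
  {"dx":0,"dy":0,"dz":0,"ax":0,"ay":0,"az":0},
  {"dx":0,"dy":0,"dz":0,"ax":0,"ay":0,"az":0},
  {"dx":0,"dy":0,"dz":0,"ax":0,"ay":0,"az":0},
], claw=1, grip_force=30)

```text
time: 4.0
position: [464.1, 289.8, 8.5]
tool_rot: [3.142, -0.0, 1.526]
ft_force: [0.7, 0.4, 0.6]
gripper_width: 20.5
```

send_rows([
  {"dx":0,"dy":0,"dz":0,"ax":0,"ay":0,"az":0},
  {"dx":0,"dy":0,"dz":0,"ax":0,"ay":0,"az":0},
  {"dx":0,"dy":0,"dz":0,"ax":0,"ay":0,"az":0},
  {"dx":0,"dy":0,"dz":-10,"ax":0,"ay":0,"az":0},
  {"dx":0,"dy":0,"dz":-15,"ax":0,"ay":0,"az":0},
  {"dx":0,"dy":0,"dz":-5,"ax":0,"ay":0,"az":0},
])

```text
time: 4.6
position: [465.2, 290.5, 40.9]
tool_rot: [3.14, -0.002, 1.526]
ft_force: [0.5, -0.5, 0.6]
gripper_width: 0.7
```

```bash
python3 - <<'E'
from h import *
plan([491.5,250.2,30],1.754)
E
```

```text
t 4.60 pos [465.2 290.5  40.9] rot [ 3.140e+00 -2.000e-03  1.526e+00] w 0.7
turn [ 0.002 -0.002 -0.228] then shift [-44.4  18.5  10.9]
F [ 0.5 -0.5  0.6] M [-0.07 -0.   -0.05]
```

The opening is 0.7 mm, so the grasp missed. I'll look.

```bash
python3 - <<'E'
from h import *
for n in('wrist','scene','side'):
    f=eyes.grab_frame(n); cv2.imwrite(f'pics/{n}3.png',f['img'])
a=cv2.imread('pics/scene3.png')[150:300,150:350]; b=cv2.imread('pics/side3.png')[180:330,300:450]
a=cv2.resize(a,None,fx=2,fy=2); b=cv2.resize(b,None,fx=2,fy=2); cv2.imwrite('pics/c3.png',np.hstack([a,b]))
E
```

```text
(no output)
```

View pics/wrist3.png

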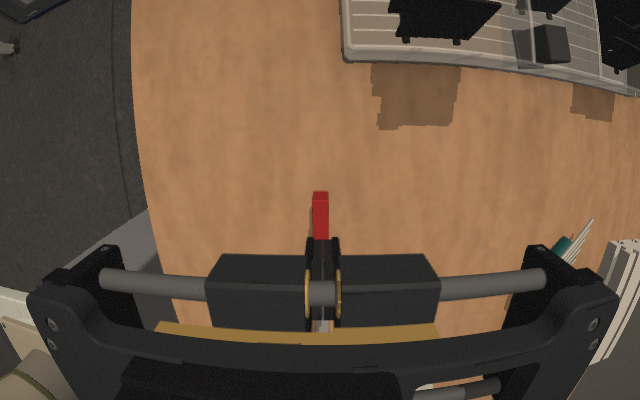

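View pics/c3.png

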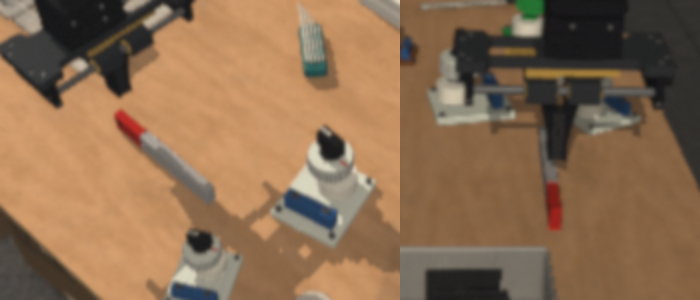

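```bash
python3 - <<'E'
from h import *
p=bot.state()['position']; print(p)
R=Rn.from_euler('xyz',bot.state()['tool_rot']).as_matrix(); print(R.round(3))
for n in('scene','side'):
    f=eyes.grab_frame(n); print(n,proj(f,[p,p-[0,0,18.7],[464.8,291,20],[465,305,26]]).round(1)); im=f['img']
    for q in proj(f,[p]): cv2.circle(im,tuple(int(round(x)) for x in q),2,(0,255,255),-1)
    x,y=proj(f,[p])[0].astype(int)
    cv2.imwrite(f'pics/z{n}.png',cv2.resize(im[y-45:y+55,x-60:x+60],None,fx=5,fy=5,interpolation=cv2.INTER_CUBIC))
f=eyes.grab_frame('wrist');print(projw(f,[p,p-[0,0,18.7],[465,305,26]]))
E
```

```text
[464.45593262 290.16747876  39.2289488 ]
[[ 0.045  0.999  0.001]
 [ 0.999 -0.045  0.001]
 [ 0.001  0.001 -1.   ]]
scene [[212.  205.6]
 [213.5 210.8]
 [213.4 210.7]
 [209.  205.9]]
side [[377.1 272.1]
 [376.6 280.1]
 [376.5 280.6]
 [377.3 282.2]]
[[323.72644256 231.96034289]
 [323.64026528 222.14255802]
 [323.51335929 205.41128049]]
```

View pics/zscene.png

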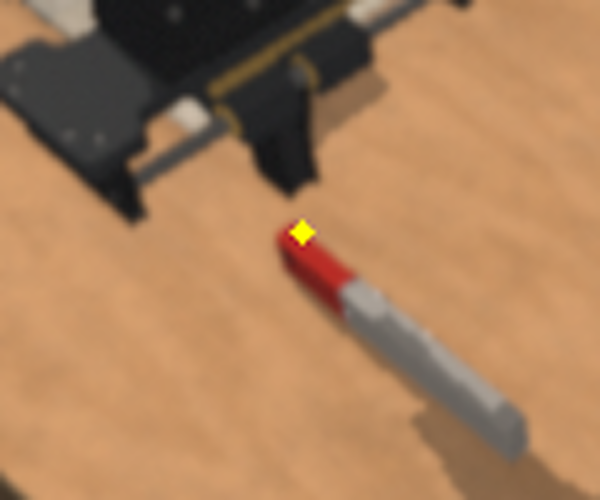

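View pics/zside.png

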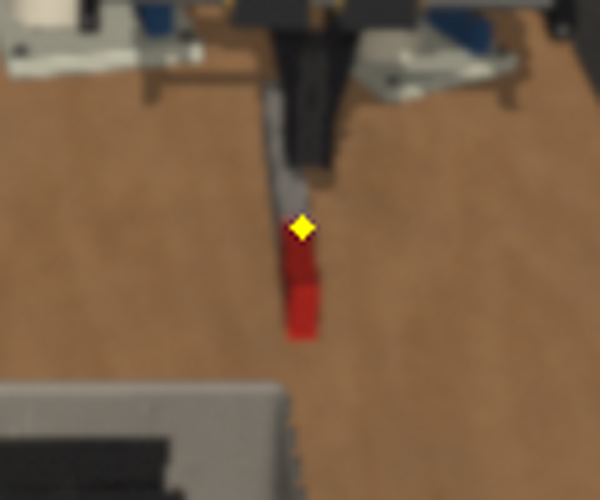

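```bash
python3 - <<'E'
from h import *
p=bot.state()['position']
fs=eyes.grab_frame('scene'); fd=eyes.grab_frame('side')
def tri(a,b):
    A=[];B=[]
    for f,uv in((fs,a),(fd,b)):
        o,d=ray(f,*uv); d=d/np.linalg.norm(d); M=np.eye(3)-np.outer(d,d); A.append(M);B.append(M@o)
    return np.linalg.lstsq(np.vstack(A),np.hstack(B),rcond=None)[0]
s0=np.array([212-60,205-45]); d0=np.array([377-60,272-45])
print('tip',tri(s0+np.array([292,190])/5,d0+np.array([308,165])/5))
print('red top far', tri((208.9,206),(378,283.7)))
print('nose top', tri((255,244.2),(372.5,243)))
print('plL',tri((285.5,255.9),(357.6,235.3)))
print('plR(50,-40)',tri((337.75,241),(313.9,225.2)))
print('knob top line end',tri((275+290/8,200+108/8),(305+225/9,185+118/9)))
print(eyes.grab_frame('wrist')['world_from_camera'].round(2))
E
```

```text
tip [463.68990923 288.84187759  66.31134837]
red top far [464.63867432 306.66491386  24.06081676]
nose top [459.04007396 149.4020337   23.5595655 ]
plL [487.0725826   86.46143414   8.51217324]
plR(50,-40) [593.13129058  26.48794141   4.93840041]
knob top line end [554.09471393  72.34288448 101.04224371]
[[ 1.0000e+00 -4.0000e-02 -1.0000e-02  4.6741e+02]
 [-5.0000e-02 -9.5000e-01 -3.0000e-01  3.7297e+02]
 [-0.0000e+00  3.0000e-01 -9.5000e-01  2.3477e+02]
 [ 0.0000e+00  0.0000e+00  0.0000e+00  1.0000e+00]]
```

Triangulating the shut fingertips puts them at z≈66, while the state reports TCP z≈39. The tips are about 27 mm higher than reported. That explains the miss: the fingers closed above the bar, and the bar hasn't moved. I'll go lower and watch the force.

send_rows([
  {"dx":0,"dy":0,"dz":0,"ax":0,"ay":0,"az":0},
  {"dx":0,"dy":0,"dz":0,"ax":0,"ay":0,"az":0},
  {"dx":0,"dy":0,"dz":0,"ax":0,"ay":0,"az":0},
  {"dx":0,"dy":0,"dz":0,"ax":0,"ay":0,"az":0},
  {"dx":0,"dy":0,"dz":0,"ax":0,"ay":0,"az":0},
  {"dx":0,"dy":0,"dz":10,"ax":0,"ay":0,"az":0},
  {"dx":0,"dy":0,"dz":10,"ax":0,"ay":0,"az":0},
  {"dx":0,"dy":0,"dz":6,"ax":0,"ay":0,"az":0},
], claw=0.4)

```text
time: 5.85
position: [463.4, 289.3, 10.9]
tool_rot: [-3.14, 0.001, 1.526]
ft_force: [0.8, 0.1, -0.2]
gripper_width: 50.2
```

```bash
python3 - <<'E'
from h import *
plan([464.5,289,8],1.526)
for n in('scene','side'):
    f=eyes.grab_frame(n); im=f['img']; p=bot.state()['position']
    x,y=proj(f,[p])[0].astype(int)
    for q in proj(f,[p]): cv2.circle(im,tuple(int(round(x)) for x in q),1,(0,255,255),-1)
    cv2.imwrite(f'pics/y{n}.png',cv2.resize(im[y-45:y+45,x-60:x+60],None,fx=3.3,fy=3.3,interpolation=cv2.INTER_CUBIC))
cv2.imwrite('pics/y.png',np.hstack([cv2.imread('pics/yscene.png'),cv2.imread('pics/yside.png')]))
E
```

```text
t 5.85 pos [463.4 289.3  10.9] rot [-3.140e+00  1.000e-03  1.526e+00] w 50.2
turn [-0.001  0.001 -0.   ] then shift [-0.3  1.1  2.9]
F [ 0.8  0.1 -0.2] M [-0.09  0.04 -0.03]
```

View pics/y.png

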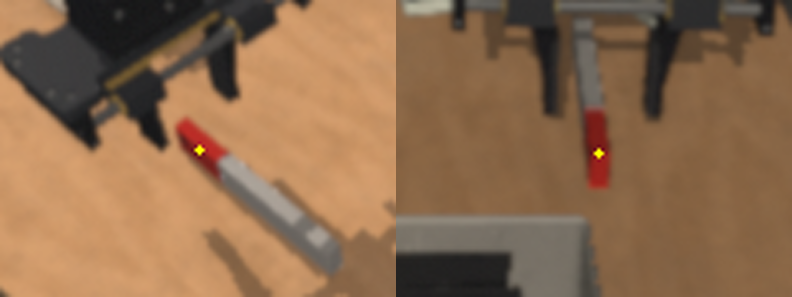

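send_rows([
  {"dx":0,"dy":1,"dz":8,"ax":0,"ay":0,"az":0},
  {"dx":0,"dy":0,"dz":5,"ax":0,"ay":0,"az":0},
  {"dx":0,"dy":0,"dz":0,"ax":0,"ay":0,"az":0},
])

```text
time: 6.25
position: [464.7, 289.4, -1.4]
tool_rot: [-3.141, 0.001, 1.526]
ft_force: [-0.7, -0.2, -0.2]
gripper_width: 52.1
```

send_rows([
  {"dx":0,"dy":0,"dz":5,"ax":0,"ay":0,"az":0},
  {"dx":0,"dy":0,"dz":4,"ax":0,"ay":0,"az":0},
  {"dx":0,"dy":0,"dz":0,"ax":0,"ay":0,"az":0},
])

```text
time: 6.55
position: [464.7, 289.5, -10.1]
tool_rot: [-3.141, 0.001, 1.526]
ft_force: [-0.3, -0.2, -0.4]
gripper_width: 51.8
```

send_rows([
  {"dx":0,"dy":0,"dz":5,"ax":0,"ay":0,"az":0},
  {"dx":0,"dy":0,"dz":5,"ax":0,"ay":0,"az":0},
  {"dx":0,"dy":0,"dz":0,"ax":0,"ay":0,"az":0},
])

```text
time: 6.85
position: [464.6, 289.4, -20.4]
tool_rot: [-3.141, 0.001, 1.526]
ft_force: [0.0, 1.0, 0.1]
gripper_width: 52.1
```

send_rows([
  {"dx":0,"dy":0,"dz":0,"ax":0,"ay":0,"az":0},
  {"dx":0,"dy":0,"dz":0,"ax":0,"ay":0,"az":0},
  {"dx":0,"dy":0,"dz":0,"ax":0,"ay":0,"az":0},
  {"dx":0,"dy":0,"dz":0,"ax":0,"ay":0,"az":0},
  {"dx":0,"dy":0,"dz":0,"ax":0,"ay":0,"az":0},
  {"dx":0,"dy":0,"dz":0,"ax":0,"ay":0,"az":0},
  {"dx":0,"dy":0,"dz":0,"ax":0,"ay":0,"az":0},
], claw=1, grip_force=30)

```text
time: 7.55
position: [465.1, 289.8, -19.5]
tool_rot: [-3.142, -0.0, 1.526]
ft_force: [0.4, -0.6, -0.3]
gripper_width: 11.8
```

```bash
python3 - <<'E'
from h import *
plan([464.5,289,8],1.526)
for n in('scene','side'):
    f=eyes.grab_frame(n); im=f['img']; p=bot.state()['position']
    x,y=proj(f,[p])[0].astype(int)
    cv2.imwrite(f'pics/y{n}.png',cv2.resize(im[y-45:y+45,x-60:x+60],None,fx=3.3,fy=3.3,interpolation=cv2.INTER_CUBIC))
cv2.imwrite('pics/y2.png',np.hstack([cv2.imread('pics/yscene.png'),cv2.imread('pics/yside.png')]))
E
```

```text
t 7.55 pos [465.1 289.8 -19.5] rot [-3.142 -0.     1.526] w 11.8
turn [-0. -0. -0.] then shift [ -0.8  -0.5 -27.5]
F [ 0.4 -0.6 -0.3] M [-0.04  0.07  0.01]
```

View pics/y2.png

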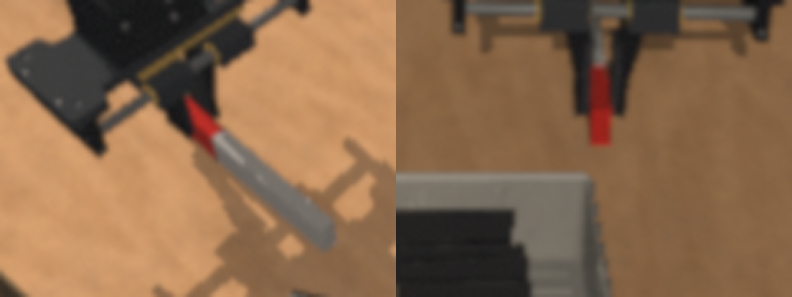

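send_rows([
  {"dx":0,"dy":0,"dz":-8,"ax":0,"ay":0,"az":0},
  {"dx":0,"dy":0,"dz":-16,"ax":0,"ay":0,"az":0},
  {"dx":0,"dy":0,"dz":0,"ax":0,"ay":0,"az":-0.08},
  {"dx":0,"dy":0,"dz":0,"ax":0,"ay":0,"az":-0.08},
  {"dx":0,"dy":0,"dz":0,"ax":0,"ay":0,"az":-0.068},
  {"dx":-11,"dy":5,"dz":0,"ax":0,"ay":0,"az":0},
  {"dx":-11,"dy":5,"dz":0,"ax":0,"ay":0,"az":0},
  {"dx":-11,"dy":5,"dz":0,"ax":0,"ay":0,"az":0},
  {"dx":-11,"dy":3,"dz":0,"ax":0,"ay":0,"az":0},
  {"dx":0,"dy":0,"dz":0,"ax":0,"ay":0,"az":0},
])

```text
time: 8.65
position: [492.0, 247.1, 4.5]
tool_rot: [3.141, 0.001, 1.75]
ft_force: [-0.8, 0.3, -1.6]
gripper_width: 11.6
```

```bash
python3 - <<'E'
from h import *
plan([491.5,250.2,5],1.754)
for n in('scene','side'):
    f=eyes.grab_frame(n); cv2.imwrite(f'pics/{n}5.png',f['img'])
a=cv2.imread('pics/scene5.png')[185:285,220:350]; b=cv2.imread('pics/side5.png')[185:285,300:400]
cv2.imwrite('pics/e1.png',cv2.resize(a,None,fx=6,fy=6,interpolation=cv2.INTER_CUBIC));cv2.imwrite('pics/e2.png',cv2.resize(b,None,fx=6,fy=6,interpolation=cv2.INTER_CUBIC))
E
```

```text
t 8.65 pos [492.  247.1   4.5] rot [3.141e+00 1.000e-03 1.750e+00] w 11.6
turn [ 0.     0.001 -0.004] then shift [ 3.1  0.1 -0.5]
F [-0.8  0.3 -1.6] M [0.01 0.04 0.01]
```

View pics/e1.png

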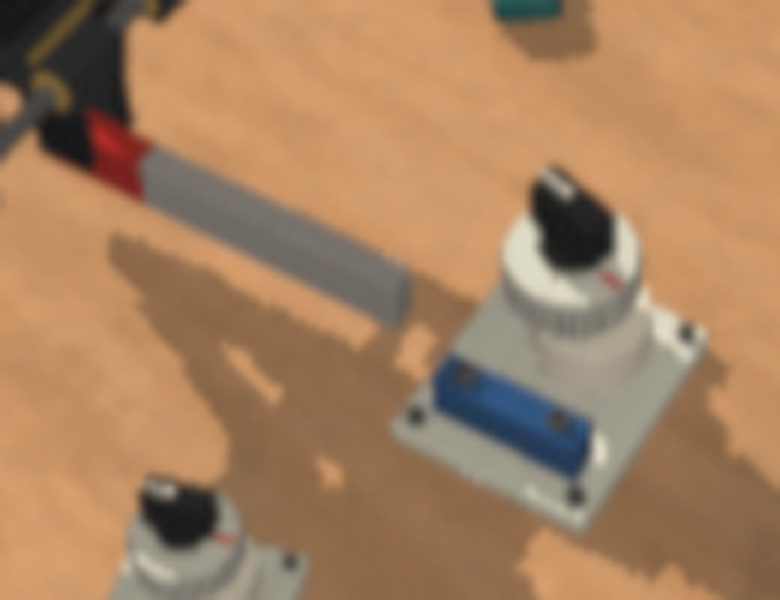

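View pics/e2.png

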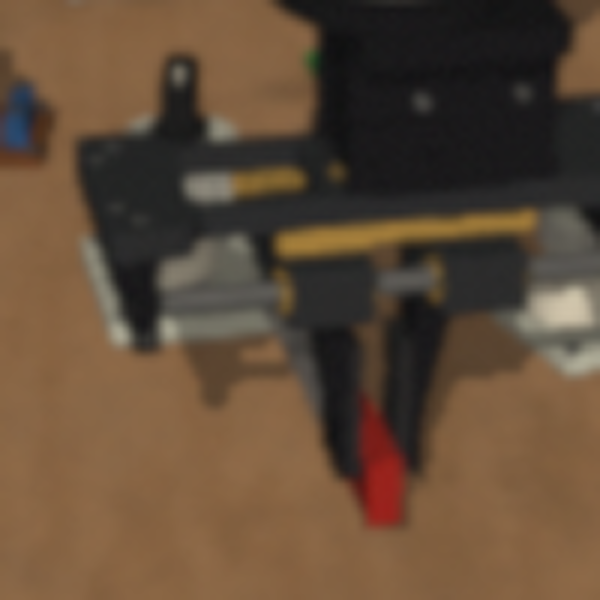

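```bash
cat >> h.py <<'E'
A0=np.array([538,56.5]); AY=0.183
def adj(x,y,z,o=A0,a=AY):
    return np.array([o[0]+np.cos(a)*x-np.sin(a)*y,o[1]+np.sin(a)*x+np.cos(a)*y,z])
def bar(xx,yy,zz,zb,red=15.2):
    s=bot.state();p=s['position'];w=s['tool_rot'][2]-np.pi/2
    # xx,yy rel. to bar middle in bar axes
    yy=yy+red-80
    return np.array([p[0]+np.cos(w)*xx-np.sin(w)*yy,p[1]+np.sin(w)*xx+np.cos(w)*yy,zb+zz])
def draw(im,f,pts,c):
    for q in proj(f,pts): cv2.circle(im,tuple(int(round(t*6)) for t in (q-off)),3,c,-1)
E
cat > ov.py <<'E'
from h import *
import h,sys
zb=float(sys.argv[1]); out=sys.argv[2]
f=eyes.grab_frame('scene'); o=np.array([220,185]); im=cv2.resize(f['img'][185:285,220:350],None,fx=6,fy=6,interpolation=cv2.INTER_CUBIC)
def dr(P,c):
    for q in proj(f,P): cv2.circle(im,tuple(int(round(t)) for t in ((q-o+.5)*6)),2,c,-1)
dr([bar(x,y,z,zb) for x in(-6,6) for y in(-80,33) for z in(0,26)],(0,255,255))
dr([adj(x,y,32) for x in(-33,-19) for y in(-30,30)],(0,0,255))
dr([adj(x,y,10) for x in(-45,50) for y in(-40,40)],(255,0,255))
dr([adj(15,0,102),adj(15,0,72)],(0,255,0))
cv2.imwrite(out,im)
E
python3 ov.py 24.5 pics/o1.png
```

```text
(no output)
```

View pics/o1.png

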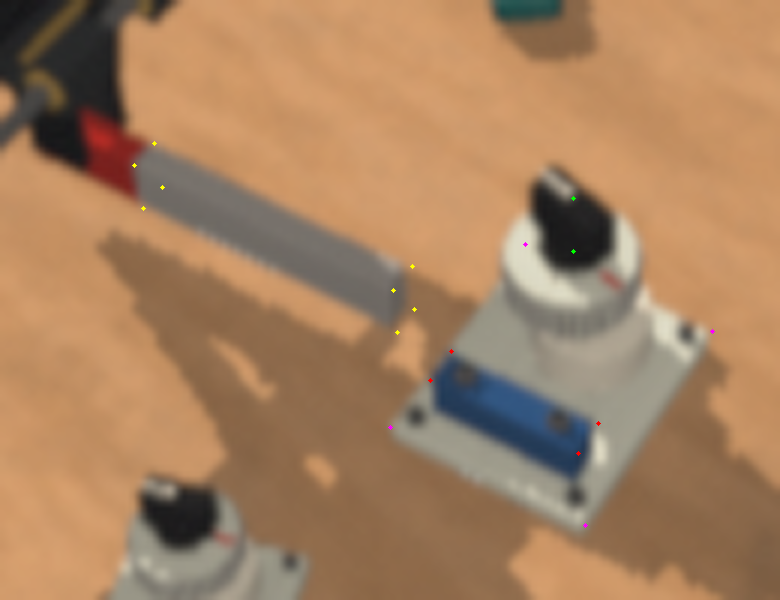

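```bash
python3 - <<'E'
from h import *
im=cv2.imread('pics/scene0.png'); f=eyes.grab_frame('scene')
hsv=cv2.cvtColor(im,cv2.COLOR_BGR2HSV).astype(int)
# near plate edge, bottom: sat transition down each column
S=hsv[:,:,1].astype(float); blue=(im[:,:,0].astype(float)-im[:,:,2])
def fit(ptsz,z):
    W=np.array([onz(f,u,v,z)[:2] for u,v in ptsz]); 
    vx,vy,x0,y0=cv2.fitLine(W.astype(np.float32),cv2.DIST_HUBER,0,.01,.01).ravel()
    return (vx,vy),(x0,y0),np.arctan2(-vx,vy) if vy>0 else np.arctan2(vx,-vy), W
def cross(col,v0,v1,img,th,up):
    for v in range(v0,v1):
        a,b=img[v,col],img[v+1,col]
        if (a<th<=b) if up else (a>=th>b): return v+(th-a)/(b-a)
P=[(c,cross(c,258,285,S,95,True)) for c in range(290,316)]; P=[p for p in P if p[1]]
r=fit(P,0); print('plate near edge z0',r[:3],len(P)); print(S[262:285,305])
B=[(c,cross(c,248,275,blue,15,False)) for c in range(295,315)]; B=[p for p in B if p[1]]
r=fit(B,10); print('fence near bottom',r[:3],len(B))
B=[(c,cross(c,238,262,blue,15,True)) for c in range(297,317)]; B=[p for p in B if p[1]]
r=fit(B,32); print('fence far top',r[:3],len(B))
# predictions
for y in(40,-40): print('pred',adj(-45,y,0),adj(-33,y,0),adj(-19,y,0))
E
```

```text
plate near edge z0 ((np.float32(0.16903575), np.float32(-0.98560995)), (np.float32(493.58124), np.float32(47.46507)), np.float32(0.16985126)) 26
[ 29.  31.  31.  32.  33.  40.  69. 108. 124. 125. 126. 127. 128. 128.
 126. 125. 124. 124. 124. 124. 124. 124. 122.]
fence near bottom ((np.float32(0.16053124), np.float32(-0.98703074)), (np.float32(507.98254), np.float32(48.29212)), np.float32(0.16122887)) 20
fence far top ((np.float32(0.21421337), np.float32(-0.9767869)), (np.float32(517.7292), np.float32(54.288853)), np.float32(0.21588644)) 20
pred [486.47219023  87.64297385   0.        ] [498.27181636  89.82673739   0.        ] [512.03804685  92.37446151   0.        ]
pred [501.03061379   8.97879965   0.        ] [512.83023992  11.16256318   0.        ] [526.5964704  13.7102873   0.       ]
```

send_rows([
  {"dx":0,"dy":0,"dz":0,"ax":0,"ay":0,"az":0},
])

```text
time: 8.95
position: [490.4, 250.4, 4.4]
tool_rot: [-3.141, -0.0, 1.755]
ft_force: [-1.0, 0.4, -1.7]
gripper_width: 12.0
```

```bash
sed -i 's/AY=0.183/AY=0.178/' h.py; python3 ov.py 24 pics/o2.png; python3 - <<'E'
from h import *
plan([491.5,250.2,5],1.749)
E
```

```text
t 9.00 pos [490.5 250.3   4.4] rot [-3.141 -0.     1.755] w 11.7
turn [-0.    -0.     0.006] then shift [-0.3  1.  -0.6]
F [ 0.9  0.7 -1.7] M [0.01 0.04 0.02]
```

View pics/o2.png

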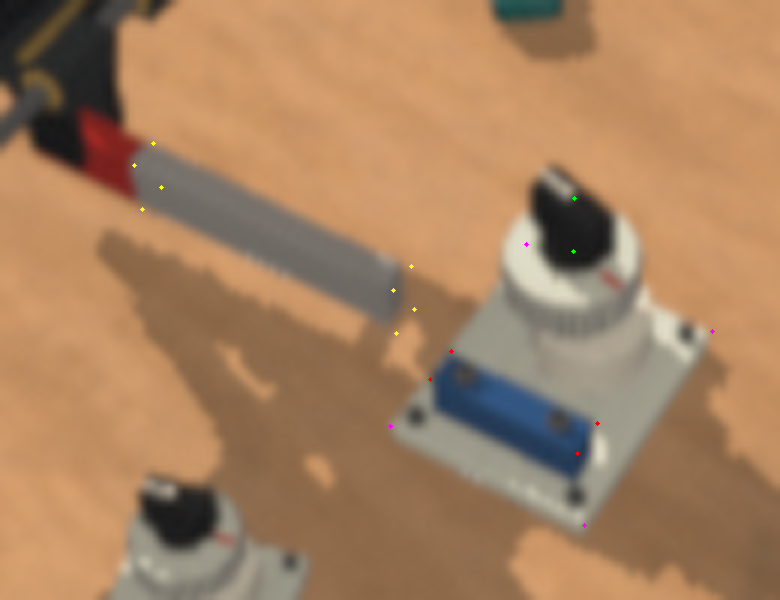

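```bash
python3 - <<'E'
from h import *
f=eyes.grab_frame('scene'); b=bar(-6,-80,0,24)
J=np.array([(proj(f,[b+e])-proj(f,[b]))[0]*6 for e in np.eye(3)]).T; print(J.round(2))
for dz in(0,2,4,6):
    for d in((-10,-11),(-5,-12)):
        r=np.array(d)-J[:,2]*dz; s=np.linalg.solve(J[:,:2],r); a=AY
        print(dz,d,'dxy adj',(s@np.array([[np.cos(a),-np.sin(a)],[np.sin(a),np.cos(a)]])).round(1))
s=bot.state(); d=s['position'][:2]-A0; print('bar at adj x,y', np.array([np.cos(AY)*d[0]+np.sin(AY)*d[1],-np.sin(AY)*d[0]+np.cos(AY)*d[1]]))
E
```

```text
[[ 1.89 -2.03 -0.12]
 [-1.72 -1.48 -1.6 ]]
0 (-10, -11) dxy adj [2.2 5.7]
0 (-5, -12) dxy adj [3.5 4.4]
2 (-10, -11) dxy adj [1.1 4.9]
2 (-5, -12) dxy adj [2.4 3.6]
4 (-10, -11) dxy adj [-0.   4.1]
4 (-5, -12) dxy adj [1.2 2.7]
6 (-10, -11) dxy adj [-1.2  3.2]
6 (-5, -12) dxy adj [0.1 1.9]
bar at adj x,y [-12.38881552 199.05282053]
```

send_rows([
  {"dx":0,"dy":1.5,"dz":5,"ax":0,"ay":0,"az":0.004},
  {"dx":-5,"dy":0,"dz":4,"ax":0,"ay":0,"az":0},
  {"dx":-8,"dy":0,"dz":0,"ax":0,"ay":0,"az":0},
  {"dx":-5,"dy":0,"dz":0,"ax":0,"ay":0,"az":0},
  {"dx":0,"dy":0,"dz":0,"ax":0,"ay":0,"az":0},
  {"dx":0,"dy":0,"dz":0,"ax":0,"ay":0,"az":0},
])

```text
time: 9.65
position: [495.7, 232.2, -4.4]
tool_rot: [3.141, -0.0, 1.749]
ft_force: [-0.5, 1.2, -1.6]
gripper_width: 11.7
```

```bash
python3 ov.py 15 pics/o3.png; python3 - <<'E'
from h import *
plan([491.5,250.2,-5],1.749)
f=eyes.grab_frame('wrist'); cv2.imwrite('pics/w3.png',f['img'])
E
```

```text
t 9.70 pos [495.5 232.5  -4.4] rot [ 3.141 -0.     1.75 ] w 11.5
turn [ 0.    -0.     0.001] then shift [18.2 -0.8  0.6]
F [ 0.4 -0.2 -1.8] M [ 0.08  0.06 -0.02]
```

View pics/o3.png

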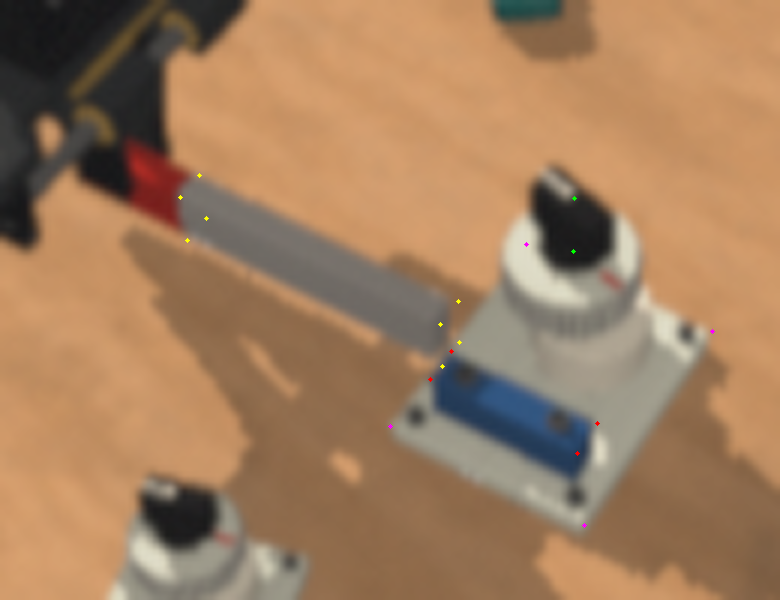

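View pics/w3.png

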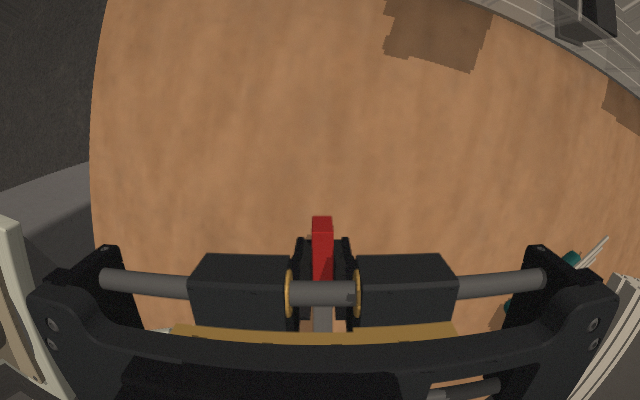

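send_rows([
  {"dx":-5,"dy":0,"dz":3,"ax":0,"ay":0,"az":0},
  {"dx":-8,"dy":0,"dz":0,"ax":0,"ay":0,"az":0},
  {"dx":-8,"dy":0,"dz":0,"ax":0,"ay":0,"az":0},
  {"dx":-5,"dy":0,"dz":0,"ax":0,"ay":0,"az":0},
  {"dx":0,"dy":0,"dz":0,"ax":0,"ay":0,"az":0},
])

```text
time: 10.25
position: [500.5, 205.4, -7.5]
tool_rot: [3.141, 0.0, 1.748]
ft_force: [-0.2, 0.4, -0.8]
gripper_width: 11.6
```

```bash
python3 ov.py 12 pics/o4.png; python3 - <<'E'
from h import *
plan([491.5,250.2,-5],1.749)
E
```

```text
t 10.30 pos [500.3 206.2  -7.5] rot [ 3.141 -0.     1.749] w 11.7
turn [ 0. -0. -0.] then shift [44.9 -0.9 -2.5]
F [-0.4  0.5 -1.9] M [0.05 0.05 0.04]
```

View pics/o4.png

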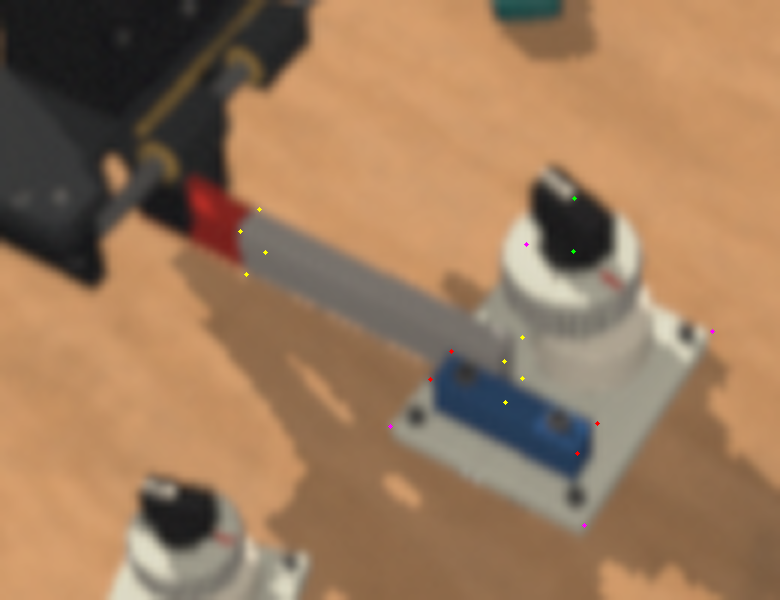

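The nose is at about (505,365) in the crop, inside the gap between fence and roller, and the forces are low. I'll keep sliding.

send_rows([
  {"dx":-6,"dy":0,"dz":0,"ax":0,"ay":0,"az":0},
  {"dx":-8,"dy":0,"dz":0,"ax":0,"ay":0,"az":0},
  {"dx":-8,"dy":0,"dz":0,"ax":0,"ay":0,"az":0},
  {"dx":-6,"dy":0,"dz":0,"ax":0,"ay":0,"az":0},
  {"dx":0,"dy":0,"dz":0,"ax":0,"ay":0,"az":0},
])

```text
time: 10.8
position: [505.4, 177.8, -7.5]
tool_rot: [-3.142, 0.0, 1.748]
ft_force: [0.2, 0.2, -1.7]
gripper_width: 11.7
```

send_rows([
  {"dx":-6,"dy":0,"dz":0,"ax":0,"ay":0,"az":0},
  {"dx":-8,"dy":0,"dz":0,"ax":0,"ay":0,"az":0},
  {"dx":-8,"dy":0,"dz":0,"ax":0,"ay":0,"az":0},
  {"dx":-6,"dy":0,"dz":0,"ax":0,"ay":0,"az":0},
  {"dx":0,"dy":0,"dz":0,"ax":0,"ay":0,"az":0},
])

```text
time: 11.3
position: [510.3, 150.2, -7.6]
tool_rot: [-3.142, 0.0, 1.748]
ft_force: [-0.7, -0.9, -0.8]
gripper_width: 11.7
```

```bash
python3 ov.py 12 pics/o5.png; python3 - <<'E'
from h import *
plan(adj(-10.5,64.8,-8),1.749)
E
```

```text
t 11.35 pos [510.2 151.1  -7.5] rot [ 3.142 -0.     1.749] w 11.3
turn [ 0. -0. -0.] then shift [-33.2   0.1   0.5]
F [ 0.6  0.8 -2. ] M [ 0.04  0.06 -0.02]
```

View pics/o5.png

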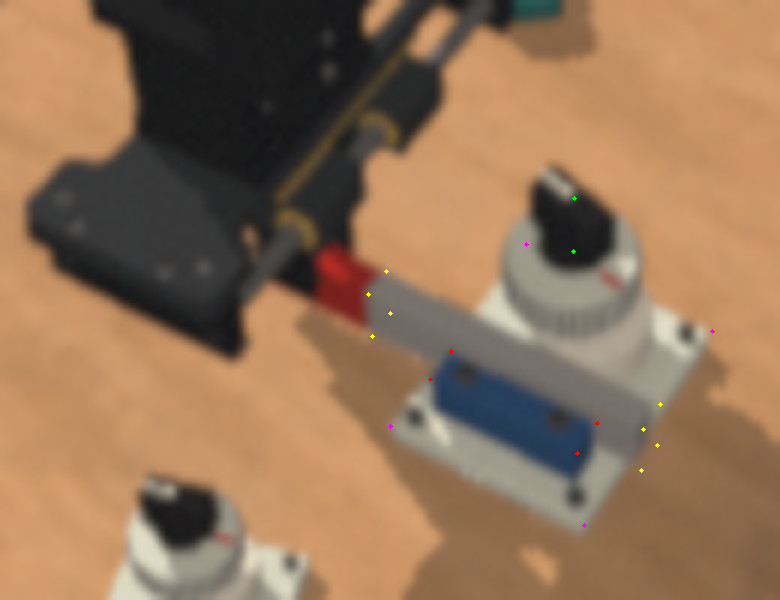

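send_rows([
  {"dx":-6,"dy":0,"dz":0,"ax":0,"ay":0,"az":0},
  {"dx":-8,"dy":0,"dz":0,"ax":0,"ay":0,"az":0},
  {"dx":-8,"dy":0,"dz":0,"ax":0,"ay":0,"az":0},
  {"dx":-8,"dy":0,"dz":0,"ax":0,"ay":0,"az":0},
  {"dx":-5,"dy":0,"dz":0,"ax":0,"ay":0,"az":0},
  {"dx":0,"dy":0,"dz":1,"ax":0,"ay":0,"az":0},
  {"dx":0,"dy":0,"dz":1,"ax":0,"ay":0,"az":0},
])

```text
time: 12.05
position: [516.4, 117.2, -9.6]
tool_rot: [3.141, -0.0, 1.75]
ft_force: [0.3, -1.0, 0.3]
gripper_width: 11.2
```

```bash
python3 ov.py 10 pics/o6.png; python3 - <<'E'
from h import *
plan(adj(-10.5,64.8,-8),1.749)
E
```

```text
t 12.10 pos [516.4 117.2  -9.7] rot [3.141 0.    1.75 ] w 11.8
turn [0.    0.    0.001] then shift [ 1.2  0.  -1.7]
F [-0.  -2.6  0.5] M [-0.63  0.05  0.01]
```

View pics/o6.png

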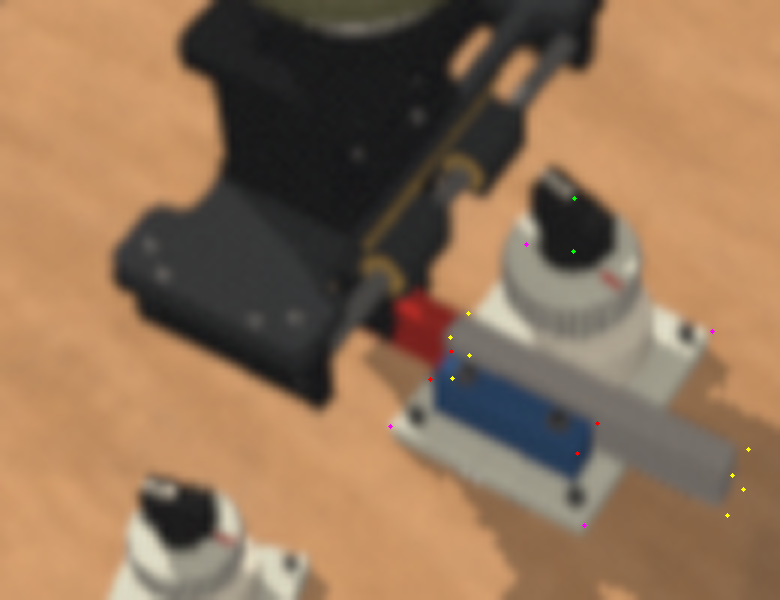

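send_rows([
  {"dx":0,"dy":0,"dz":1,"ax":0,"ay":0,"az":0},
  {"dx":0,"dy":0,"dz":0,"ax":0,"ay":0,"az":0},
])

```text
time: 12.3
position: [516.5, 117.5, -10.0]
tool_rot: [3.141, -0.0, 1.75]
ft_force: [-2.7, -1.6, 8.7]
gripper_width: 11.9
```

send_rows([
  {"dx":0,"dy":0,"dz":0,"ax":0,"ay":0,"az":0},
  {"dx":0,"dy":0,"dz":0,"ax":0,"ay":0,"az":0},
  {"dx":0,"dy":0,"dz":0,"ax":0,"ay":0,"az":0},
  {"dx":0,"dy":0,"dz":0,"ax":0,"ay":0,"az":0},
  {"dx":0,"dy":0,"dz":0,"ax":0,"ay":0,"az":0},
], claw=0.55)

```text
time: 12.8
position: [516.3, 117.3, -10.6]
tool_rot: [-3.142, -0.0, 1.75]
ft_force: [0.3, 0.0, 0.1]
gripper_width: 37.4
```

```bash
python3 ov.py 10 pics/o7.png; python3 - <<'E'
from h import *
plan(adj(-10.5,64.8,-8),1.749)
E
```

```text
t 12.85 pos [516.3 117.2 -10.6] rot [-3.142 -0.     1.75 ] w 38.2
turn [-0.    -0.     0.001] then shift [ 1.2  0.1 -2.6]
F [-0.2 -0.9  0.2] M [-0.06  0.05 -0.03]
```

View pics/o7.png

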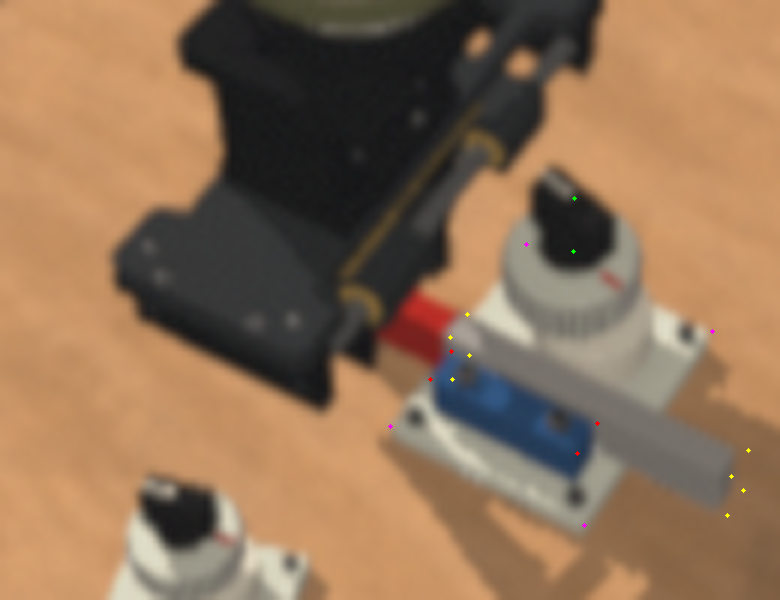

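```bash
python3 - <<'E'
from h import *
f=eyes.grab_frame('scene'); im=f['img']
a=onz(f,310.9,213.4,102); b=onz(f,315.4,217.9,102); print(a,b,np.arctan2(-(a-b)[0],(a-b)[1]))
print(adj(15,0,102))
cv2.imwrite('pics/k.png',cv2.resize(im[205:245,295:335],None,fx=14,fy=14,interpolation=cv2.INTER_CUBIC))
plan(adj(15,0,95),1.749-.2)
E
```

```text
[555.27895572  72.59026541 102.        ] [552.35131917  58.04794484 102.        ] -0.19866291920135806
[552.76299676  59.15592294 102.        ]
t 12.90 pos [516.3 117.2 -10.6] rot [ 3.142 -0.     1.75 ] w 38.2
turn [ 0.    -0.     0.201] then shift [ -57.2   37.7 -105.6]
F [ 0.1  0.1 -0.1] M [-0.1   0.    0.04]
```

View pics/k.png

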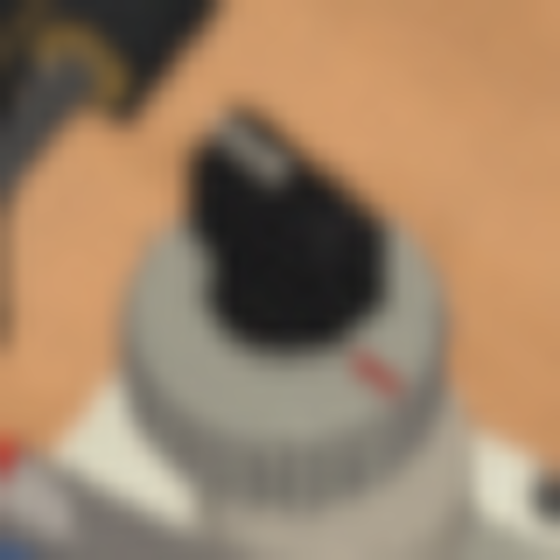

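send_rows([
  {"dx":0,"dy":0,"dz":-10,"ax":0,"ay":0,"az":0},
  {"dx":0,"dy":0,"dz":-25,"ax":0,"ay":0,"az":0},
  {"dx":0,"dy":0,"dz":-30,"ax":0,"ay":0,"az":0},
  {"dx":0,"dy":0,"dz":-30,"ax":0,"ay":0,"az":0.05},
  {"dx":0,"dy":0,"dz":-12,"ax":0,"ay":0,"az":0.11},
  {"dx":0,"dy":0,"dz":0,"ax":0,"ay":0,"az":0.11},
  {"dx":-15,"dy":12,"dz":0,"ax":0,"ay":0,"az":0},
  {"dx":-20,"dy":15,"dz":0,"ax":0,"ay":0,"az":0},
  {"dx":-19,"dy":14,"dz":0,"ax":0,"ay":0,"az":0},
  {"dx":0,"dy":0,"dz":0,"ax":0,"ay":0,"az":0},
])

```text
time: 13.9
position: [553.5, 56.1, 97.3]
tool_rot: [3.14, 0.001, 1.475]
ft_force: [-0.0, 0.3, 0.0]
gripper_width: 38.9
```

```bash
python3 - <<'E'
from h import *
plan(adj(15,0,53),1.48)
f=eyes.grab_frame('scene'); cv2.imwrite('pics/s8.png',cv2.resize(f['img'][180:280,270:370],None,fx=5,fy=5,interpolation=cv2.INTER_CUBIC))
f=eyes.grab_frame('side'); cv2.imwrite('pics/d8.png',cv2.resize(f['img'][170:260,280:380],None,fx=5,fy=5,interpolation=cv2.INTER_CUBIC))
f=eyes.grab_frame('wrist'); cv2.imwrite('pics/w8.png',f['img'])
E
```

```text
t 13.90 pos [553.5  56.1  97.3] rot [3.140e+00 1.000e-03 1.475e+00] w 38.9
turn [ 0.002  0.001 -0.005] then shift [ 3.  -1.  44.3]
F [-0.   0.3  0. ] M [-0.1   0.04  0.03]
```

View pics/s8.png

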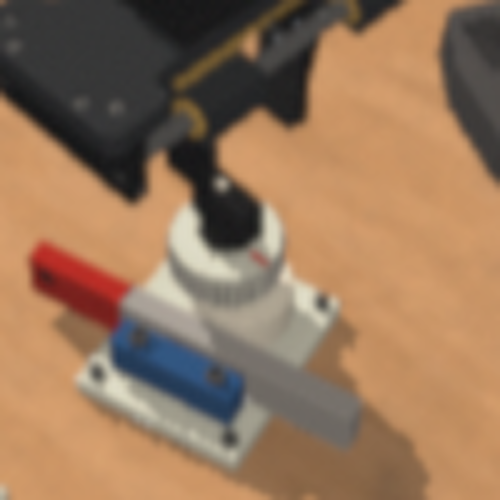

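View pics/d8.png

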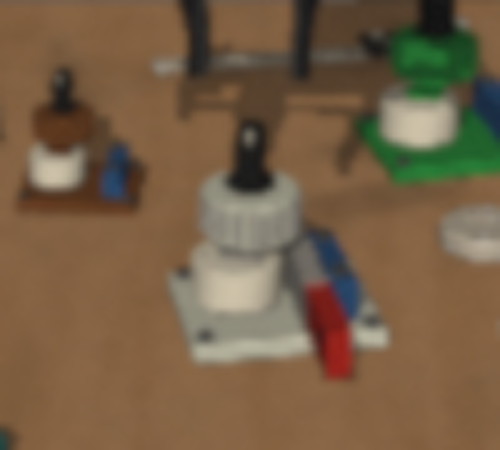

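View pics/w8.png

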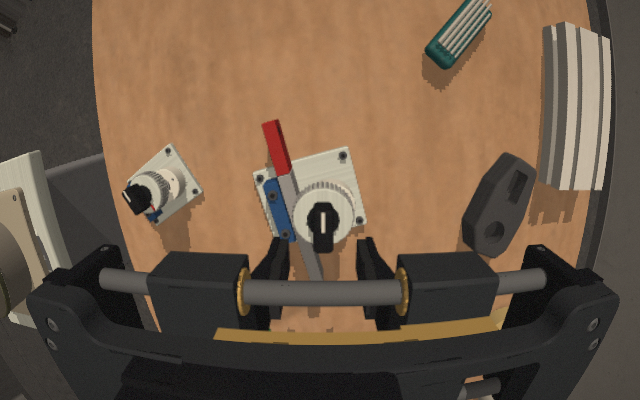

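```bash
python3 - <<'E'
from h import *
f=eyes.grab_frame('wrist'); print(projw(f,[adj(15,0,102),adj(15,16,102),adj(-45,40,10),adj(50,40,10),adj(50,-40,10)]).round(1))
f2=dict(f); T=f['world_from_camera'].copy(); T[2,3]+=27; f2['world_from_camera']=T
print(projw(f2,[adj(15,0,102),adj(15,16,102),adj(-45,40,10),adj(50,40,10),adj(50,-40,10)]).round(1))
im=cv2.imread('pics/w8.png'); cv2.imwrite('pics/w8c.png',cv2.resize(im[110:270,230:390],None,fx=4,fy=4,interpolation=cv2.INTER_CUBIC)[:600])
E
```

```text
[[324.2 236.4]
 [317.8 214.9]
 [251.8 174.9]
 [348.9 147.7]
 [368.4 225.8]]
[[324.  222. ]
 [318.3 202.6]
 [257.5 169.3]
 [346.6 144.3]
 [364.9 216.5]]
```

View pics/w8c.png

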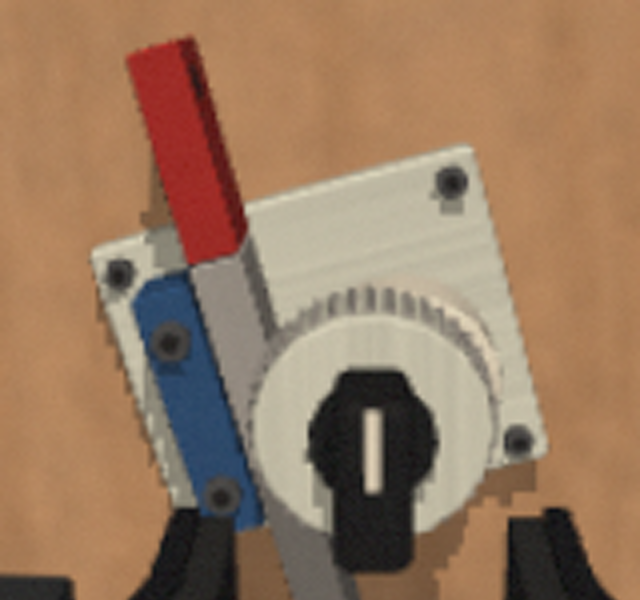

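send_rows([
  {"dx":2,"dy":-1,"dz":10,"ax":0,"ay":0,"az":0},
  {"dx":0,"dy":0,"dz":15,"ax":0,"ay":0,"az":0},
  {"dx":0,"dy":0,"dz":12,"ax":0,"ay":0,"az":0},
  {"dx":0,"dy":0,"dz":5,"ax":0,"ay":0,"az":0},
  {"dx":0,"dy":0,"dz":0,"ax":0,"ay":0,"az":0},
])

```text
time: 14.6
position: [550.6, 61.6, 53.2]
tool_rot: [-3.14, 0.001, 1.48]
ft_force: [0.5, 0.0, -0.1]
gripper_width: 39.5
```

```bash
python3 - <<'E'
from h import *
plan(adj(15,0,53),1.48)
f=eyes.grab_frame('scene'); a=cv2.resize(f['img'][190:270,280:360],None,fx=5,fy=5,interpolation=cv2.INTER_CUBIC)
f=eyes.grab_frame('side'); b=cv2.resize(f['img'][170:250,290:370],None,fx=5,fy=5,interpolation=cv2.INTER_CUBIC)
cv2.imwrite('pics/s9.png',np.hstack([a,b]))
E
```

```text
t 14.60 pos [550.6  61.6  53.2] rot [-3.14e+00  1.00e-03  1.48e+00] w 39.5
turn [-0.002  0.001 -0.   ] then shift [-2.2  2.4  0.2]
F [ 0.5  0.  -0.1] M [-0.06  0.09  0.02]
```

View pics/s9.png

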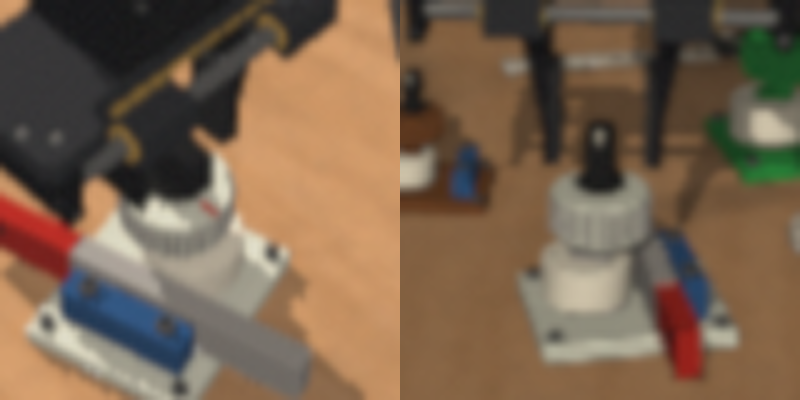

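send_rows([
  {"dx":-1,"dy":1,"dz":3,"ax":0,"ay":0,"az":0},
  {"dx":0,"dy":0,"dz":0,"ax":0,"ay":0,"az":0},
])

```text
time: 14.9
position: [552.5, 60.5, 51.5]
tool_rot: [3.141, -0.0, 1.48]
ft_force: [-0.6, 0.1, 0.2]
gripper_width: 39.5
```

send_rows([
  {"dx":0,"dy":0,"dz":0,"ax":0,"ay":0,"az":0},
  {"dx":0,"dy":0,"dz":0,"ax":0,"ay":0,"az":0},
  {"dx":0,"dy":0,"dz":0,"ax":0,"ay":0,"az":0},
  {"dx":0,"dy":0,"dz":0,"ax":0,"ay":0,"az":0},
  {"dx":0,"dy":0,"dz":0,"ax":0,"ay":0,"az":0},
], claw=1, grip_force=30)

```text
time: 15.4
position: [552.8, 60.7, 51.5]
tool_rot: [3.141, -0.0, 1.48]
ft_force: [3.4, -0.1, -2.7]
gripper_width: 13.7
```

```bash
python3 - <<'E'
from h import *
plan(adj(15,0,50),1.749-1.03)
E
```

```text
t 15.40 pos [552.8  60.7  51.5] rot [ 3.141 -0.     1.48 ] w 13.7
turn [ 0.001 -0.001  0.761] then shift [-1.1  1.1  1.5]
F [ 3.4 -0.1 -2.7] M [-0.14 -0.52  0.09]
```

send_rows([
  {"dx":0,"dy":0,"dz":0,"ax":0,"ay":0,"az":0.06},
  {"dx":0,"dy":0,"dz":0,"ax":0,"ay":0,"az":0.08},
  {"dx":0,"dy":0,"dz":0,"ax":0,"ay":0,"az":0.08},
  {"dx":0,"dy":0,"dz":0,"ax":0,"ay":0,"az":0.08},
  {"dx":0,"dy":0,"dz":0,"ax":0,"ay":0,"az":0.08},
  {"dx":0,"dy":0,"dz":0,"ax":0,"ay":0,"az":0.08},
  {"dx":0,"dy":0,"dz":0,"ax":0,"ay":0,"az":0.08},
  {"dx":0,"dy":0,"dz":0,"ax":0,"ay":0,"az":0.06},
  {"dx":0,"dy":0,"dz":0,"ax":0,"ay":0,"az":0},
])

```text
time: 16.3
position: [553.4, 60.4, 51.6]
tool_rot: [3.14, -0.001, 0.877]
ft_force: [5.2, -0.3, -4.5]
gripper_width: 13.6
```

```bash
python3 - <<'E'
from h import *
plan(adj(15,0,50),1.749-1.03)
E
```

```text
t 16.30 pos [553.4  60.4  51.6] rot [ 3.14e+00 -1.00e-03  8.77e-01] w 13.6
turn [ 0.002 -0.001  0.158] then shift [-1.3  0.5  1.6]
F [ 5.2 -0.3 -4.5] M [-0.26 -1.2  -0.08]
```

send_rows([
  {"dx":0,"dy":0,"dz":0,"ax":0,"ay":0,"az":0.03},
  {"dx":0,"dy":0,"dz":0,"ax":0,"ay":0,"az":0.03},
  {"dx":0,"dy":0,"dz":0,"ax":0,"ay":0,"az":0.03},
  {"dx":0,"dy":0,"dz":0,"ax":0,"ay":0,"az":0},
])

```text
time: 16.7
position: [553.5, 60.3, 51.6]
tool_rot: [3.14, -0.001, 0.789]
ft_force: [6.6, -0.9, -4.2]
gripper_width: 13.5
```

```bash
python3 - <<'E'
from h import *
plan(adj(15,0,50),1.749-1.03)
E
```

```text
t 16.70 pos [553.5  60.3  51.6] rot [ 3.14e+00 -1.00e-03  7.89e-01] w 13.5
turn [ 0.002 -0.001  0.07 ] then shift [-1.3  0.4  1.6]
F [ 6.6 -0.9 -4.2] M [-0.3  -1.26 -0.  ]
```

send_rows([
  {"dx":0,"dy":0,"dz":0,"ax":0,"ay":0,"az":0.025},
  {"dx":0,"dy":0,"dz":0,"ax":0,"ay":0,"az":0.025},
  {"dx":0,"dy":0,"dz":0,"ax":0,"ay":0,"az":0},
])

```text
time: 17.0
position: [553.6, 60.3, 51.6]
tool_rot: [3.14, -0.002, 0.739]
ft_force: [6.5, -0.2, -5.8]
gripper_width: 14.0
```

```bash
python3 - <<'E'
from h import *
plan(adj(15,0,50),1.749-1.03)
E
```

```text
t 17.00 pos [553.6  60.3  51.6] rot [ 3.14e+00 -2.00e-03  7.39e-01] w 14.0
turn [ 0.002 -0.002  0.02 ] then shift [-1.3  0.3  1.6]
F [ 6.5 -0.2 -5.8] M [-0.34 -1.26  0.04]
```

send_rows([
  {"dx":0,"dy":0,"dz":0,"ax":0,"ay":0,"az":0.02},
  {"dx":0,"dy":0,"dz":0,"ax":0,"ay":0,"az":0},
])

```text
time: 17.2
position: [553.5, 60.3, 51.6]
tool_rot: [3.14, -0.002, 0.719]
ft_force: [6.8, -1.1, -4.0]
gripper_width: 13.4
```

```bash
python3 - <<'E'
from h import *
plan(adj(15,0,50),1.749-1.03)
f=eyes.grab_frame('wrist'); cv2.imwrite('pics/w10.png',f['img'])
f=eyes.grab_frame('scene'); a=cv2.resize(f['img'][190:270,280:360],None,fx=5,fy=5,interpolation=cv2.INTER_CUBIC)
f=eyes.grab_frame('side'); b=cv2.resize(f['img'][170:250,290:370],None,fx=5,fy=5,interpolation=cv2.INTER_CUBIC)
cv2.imwrite('pics/s10.png',np.hstack([a,b]))
E
```

```text
t 17.20 pos [553.5  60.3  51.6] rot [ 3.14e+00 -2.00e-03  7.19e-01] w 13.4
turn [ 0.002 -0.002 -0.   ] then shift [-1.3  0.4  1.6]
F [ 6.8 -1.1 -4. ] M [-0.33 -1.34  0.08]
```

View pics/w10.png

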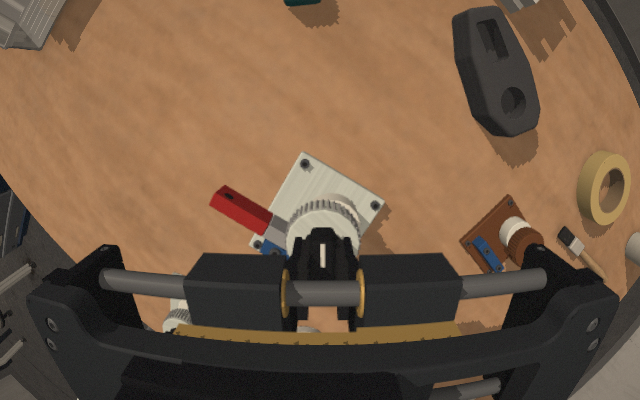

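View pics/s10.png

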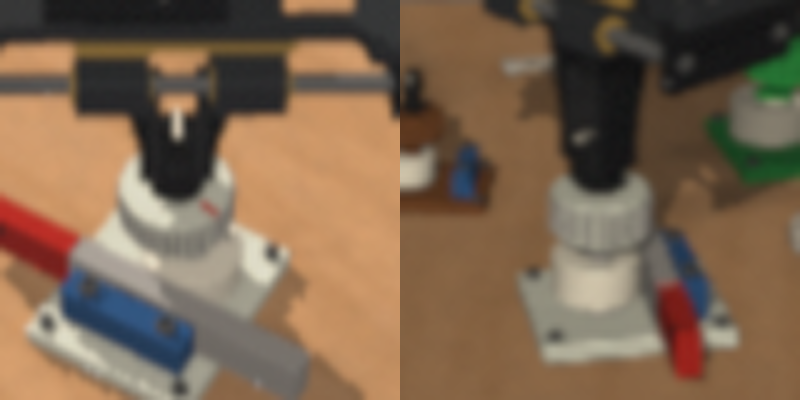

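send_rows([
  {"dx":0,"dy":0,"dz":0,"ax":0,"ay":0,"az":0.02},
  {"dx":0,"dy":0,"dz":0,"ax":0,"ay":0,"az":0},
  {"dx":0,"dy":0,"dz":0,"ax":0,"ay":0,"az":0},
  {"dx":0,"dy":0,"dz":0,"ax":0,"ay":0,"az":0},
])

```text
time: 17.75
position: [553.5, 60.3, 51.5]
tool_rot: [3.14, -0.002, 0.7]
ft_force: [7.1, -1.3, -5.9]
gripper_width: 13.8
```

```bash
python3 - <<'E'
from h import *
plan(adj(15,0,50),1.749-1.05)
E
```

```text
t 17.75 pos [553.5  60.3  51.5] rot [ 3.14e+00 -2.00e-03  7.00e-01] w 13.8
turn [ 0.002 -0.002  0.001] then shift [-1.3  0.4  1.5]
F [ 7.1 -1.3 -5.9] M [-0.29 -1.33  0.12]
```

send_rows([
  {"dx":0,"dy":0,"dz":0,"ax":0,"ay":0,"az":0},
  {"dx":0,"dy":0,"dz":0,"ax":0,"ay":0,"az":0},
  {"dx":0,"dy":0,"dz":0,"ax":0,"ay":0,"az":0},
  {"dx":0,"dy":0,"dz":0,"ax":0,"ay":0,"az":0},
  {"dx":0,"dy":0,"dz":-5,"ax":0,"ay":0,"az":0},
  {"dx":0,"dy":0,"dz":-20,"ax":0,"ay":0,"az":0},
  {"dx":0,"dy":0,"dz":-25,"ax":0,"ay":0,"az":0},
  {"dx":0,"dy":0,"dz":0,"ax":0,"ay":0,"az":0},
], claw=0.5)

```text
time: 18.55
position: [554.3, 60.8, 104.8]
tool_rot: [3.14, -0.005, 0.699]
ft_force: [0.6, 0.3, -0.1]
gripper_width: 43.7
```

```bash
python3 - <<'E'
from h import *
plan(adj(15,0,50),1.749-1.05)
f=eyes.grab_frame('wrist'); im=f['img']; cv2.imwrite('pics/w11.png',cv2.resize(im[110:270,210:390],None,fx=4,fy=4,interpolation=cv2.INTER_CUBIC)[:600])
f=eyes.grab_frame('scene'); a=cv2.resize(f['img'][190:270,270:350],None,fx=5,fy=5,interpolation=cv2.INTER_CUBIC)
f=eyes.grab_frame('side'); b=cv2.resize(f['img'][170:250,290:370],None,fx=5,fy=5,interpolation=cv2.INTER_CUBIC)
cv2.imwrite('pics/s11.png',np.hstack([a,b]))
E
```

```text
t 18.55 pos [554.3  60.8 104.8] rot [ 3.14  -0.005  0.699] w 43.7
turn [ 0.002 -0.005  0.   ] then shift [-2.3  0.3 54.8]
F [ 0.6  0.3 -0.1] M [-0.15  0.08  0.02]
```

View pics/w11.png

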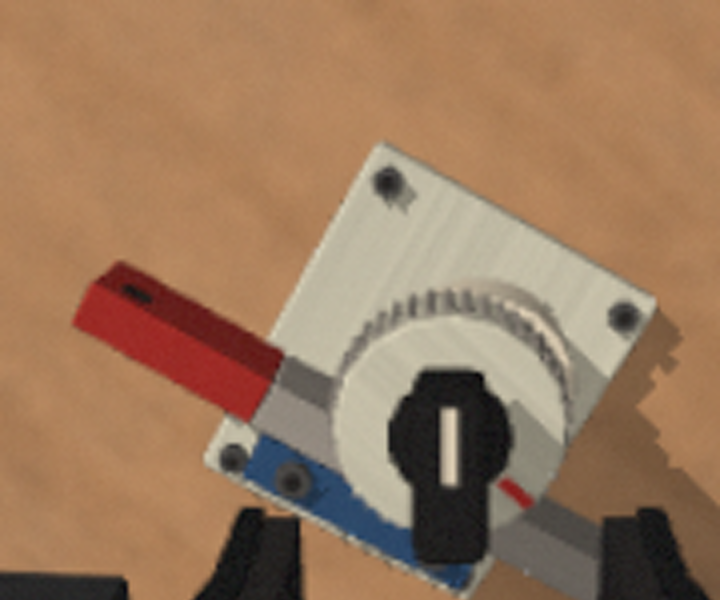

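View pics/s11.png

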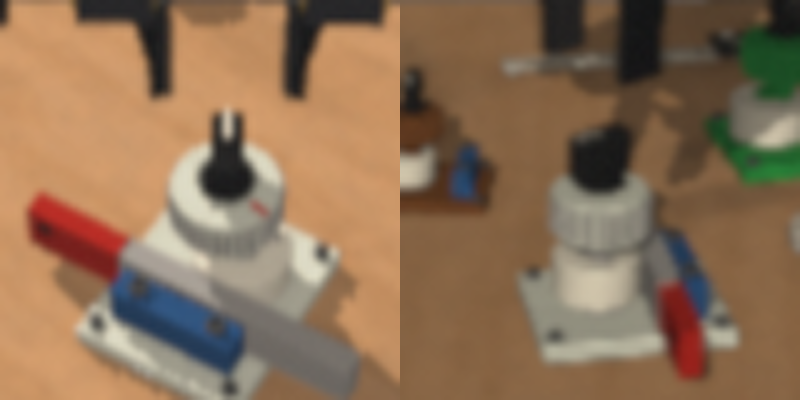

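```bash
python3 - <<'E'
from h import *
f=eyes.grab_frame('scene')
# release pose pic o7: TCP (516.3,117.2,-10.6) yaw 1.75
c=np.array([516.3,117.2]); w=1.75; X=np.array([np.cos(w),np.sin(w)]);Y=np.array([np.sin(w),-np.cos(w)])
for nm,(u,v) in {'bottom corner':(220+322/6,185+405/6),'left low':(220+145/6,185+315/6),'left up':(220+115/6,185+262/6)}.items():
    for z in(40,55,70,85,100):
        p=onz(f,u,v,z)[:2]-c; print(nm,z,'tool x %.0f y %.0f'%(p@X,p@Y))
# brown / green geometry
for n,u,v in(('brown knob top',200+702/3.5,150+296/3.5),):
    for z in(60,70,80): print(n,z,onz(f,u,v,z).round(0))
E
python3 - <<'E'
import cv2
im=cv2.imread('pics/scene0.png'); cv2.imwrite('pics/br.png',cv2.resize(im[225:280,365:425],None,fx=10,fy=10,interpolation=cv2.INTER_CUBIC))
im=cv2.imread('pics/side0.png'); cv2.imwrite('pics/br2.png',cv2.resize(im[175:220,275:320],None,fx=10,fy=10,interpolation=cv2.INTER_CUBIC))
E
```

```text
bottom corner 40 tool x -12 y -55
bottom corner 55 tool x -18 y -63
bottom corner 70 tool x -25 y -71
bottom corner 85 tool x -31 y -78
bottom corner 100 tool x -37 y -86
left low 40 tool x 63 y -55
left low 55 tool x 55 y -63
left low 70 tool x 48 y -71
left low 85 tool x 40 y -78
left low 100 tool x 32 y -86
left up 40 tool x 87 y -42
left up 55 tool x 78 y -50
left up 70 tool x 70 y -58
left up 85 tool x 61 y -66
left up 100 tool x 53 y -74
brown knob top 60 [661. -85.  60.]
brown knob top 70 [653. -88.  70.]
brown knob top 80 [646. -90.  80.]
```

View pics/br.png

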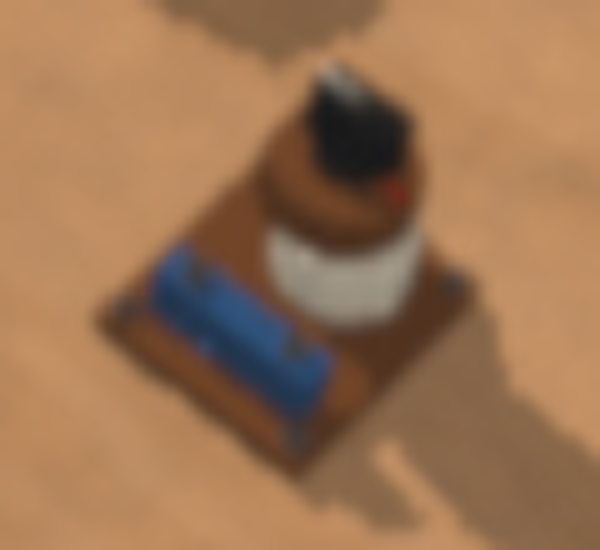

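View pics/br2.png

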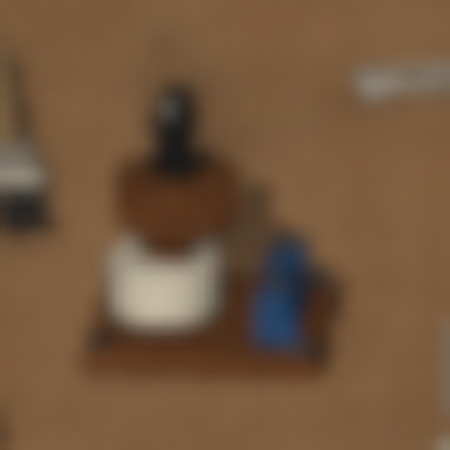

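```bash
python3 - <<'E'
from h import *
fs=eyes.grab_frame('scene'); fd=eyes.grab_frame('side')
def tri(a,b):
    A=[];B=[]
    for f,uv in((fs,a),(fd,b)):
        o,d=ray(f,*uv); d=d/np.linalg.norm(d); M=np.eye(3)-np.outer(d,d); A.append(M);B.append(M@o)
    return np.linalg.lstsq(np.vstack(A),np.hstack(B),rcond=None)[0]
print('brown',tri((398.8,232.5),(292.4,184.3)))
plan(adj(-12,-63,95),1.749)
E
```

```text
brown [652.40113446 -82.82051045  72.97084088]
t 18.85 pos [551.8  60.6 100.7] rot [-3.141e+00  1.000e-03  7.000e-01] w 43.8
turn [-1.000e-03  1.000e-03 -1.049e+00] then shift [-64.6 -26.3   5.7]
F [-0.4  1.  -0.1] M [-0.07  0.08 -0.04]
```

send_rows([
  {"dx":0,"dy":0,"dz":0,"ax":0,"ay":0,"az":-0.13},
  {"dx":0,"dy":0,"dz":0,"ax":0,"ay":0,"az":-0.13},
  {"dx":0,"dy":0,"dz":0,"ax":0,"ay":0,"az":-0.13},
  {"dx":0,"dy":0,"dz":0,"ax":0,"ay":0,"az":-0.13},
  {"dx":0,"dy":0,"dz":0,"ax":0,"ay":0,"az":-0.13},
  {"dx":0,"dy":0,"dz":0,"ax":0,"ay":0,"az":-0.13},
  {"dx":0,"dy":0,"dz":0,"ax":0,"ay":0,"az":-0.13},
  {"dx":0,"dy":0,"dz":0,"ax":0,"ay":0,"az":-0.139},
  {"dx":-20,"dy":-8,"dz":0,"ax":0,"ay":0,"az":0},
  {"dx":-25,"dy":-10,"dz":0,"ax":0,"ay":0,"az":0},
  {"dx":-20,"dy":-8,"dz":0,"ax":0,"ay":0,"az":0},
  {"dx":0,"dy":0,"dz":10,"ax":0,"ay":0,"az":0},
])

```text
time: 20.05
position: [538.3, -11.5, 91.9]
tool_rot: [3.141, 0.001, 1.744]
ft_force: [-0.8, 0.2, 1.1]
gripper_width: 43.9
```

send_rows([
  {"dx":0,"dy":0,"dz":20,"ax":0,"ay":0,"az":0},
  {"dx":0,"dy":0,"dz":20,"ax":0,"ay":0,"az":0},
  {"dx":0,"dy":0,"dz":5,"ax":0,"ay":0,"az":0},
  {"dx":0,"dy":0,"dz":0,"ax":0,"ay":0,"az":0},
])

```text
time: 20.45
position: [537.5, -7.5, 45.4]
tool_rot: [-3.139, 0.0, 1.749]
ft_force: [1.2, -0.2, 0.4]
gripper_width: 43.4
```

```bash
python3 - <<'E'
from h import *
plan(adj(-12,-63,-9),1.749)
f=eyes.grab_frame('wrist'); im=f['img']; cv2.imwrite('pics/w12.png',im)
f=eyes.grab_frame('scene'); a=cv2.resize(f['img'][190:290,280:380],None,fx=4,fy=4,interpolation=cv2.INTER_CUBIC)
f=eyes.grab_frame('side'); b=cv2.resize(f['img'][170:270,290:390],None,fx=4,fy=4,interpolation=cv2.INTER_CUBIC)
cv2.imwrite('pics/s12.png',np.hstack([a,b]))
E
```

```text
t 20.45 pos [537.5  -7.5  45.4] rot [-3.139  0.     1.749] w 43.4
turn [-0.002  0.     0.   ] then shift [-0.1 -0.2 54.4]
F [ 1.2 -0.2  0.4] M [-0.06  0.04  0.03]
```

View pics/w12.png

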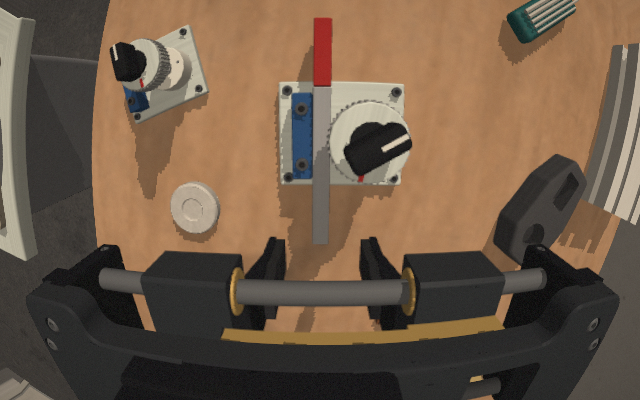

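View pics/s12.png

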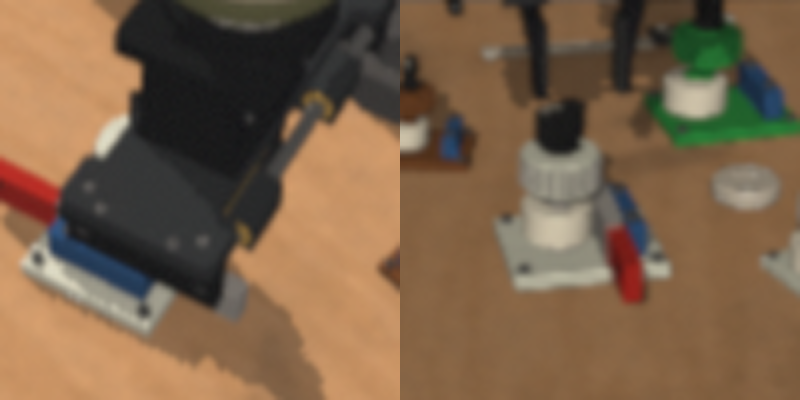

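Wrist view: the bar stands against the fence, sticks out about equally on both sides, and its nose is at (321,243), centred between the fingers. I'll descend onto the nose.

send_rows([
  {"dx":0,"dy":0,"dz":15,"ax":0,"ay":0,"az":0},
  {"dx":0,"dy":0,"dz":18,"ax":0,"ay":0,"az":0},
  {"dx":0,"dy":0,"dz":15,"ax":0,"ay":0,"az":0},
  {"dx":0,"dy":0,"dz":6,"ax":0,"ay":0,"az":0},
  {"dx":0,"dy":0,"dz":0,"ax":0,"ay":0,"az":0},
  {"dx":0,"dy":0,"dz":0,"ax":0,"ay":0,"az":0},
])

```text
time: 21.2
position: [538.6, -8.0, -7.3]
tool_rot: [3.141, 0.0, 1.749]
ft_force: [0.2, -0.8, 1.0]
gripper_width: 43.3
```

```bash
python3 - <<'E'
from h import *
plan(adj(-12,-63,-9),1.749)
f=eyes.grab_frame('wrist'); im=f['img']; cv2.imwrite('pics/w13.png',im)
E
```

```text
t 21.20 pos [538.6  -8.   -7.3] rot [3.141 0.    1.749] w 43.3
turn [ 0.  0. -0.] then shift [ 0.6 -1.1  1.7]
F [ 0.2 -0.8  1. ] M [-0.08  0.05  0.04]
```

View pics/w13.png

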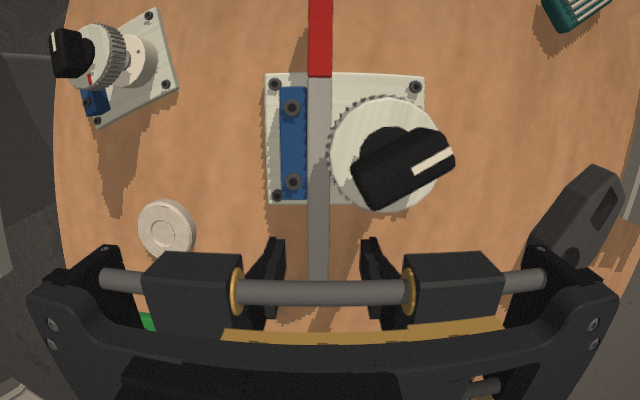

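send_rows([
  {"dx":0,"dy":-1,"dz":1.5,"ax":0,"ay":0,"az":0},
  {"dx":0,"dy":0,"dz":0,"ax":0,"ay":0,"az":0},
])

```text
time: 21.45
position: [537.3, -8.0, -8.8]
tool_rot: [3.141, -0.0, 1.749]
ft_force: [0.2, 0.4, 0.2]
gripper_width: 43.6
```

send_rows([
  {"dx":0,"dy":0,"dz":0,"ax":0,"ay":0,"az":0},
  {"dx":0,"dy":0,"dz":0,"ax":0,"ay":0,"az":0},
  {"dx":0,"dy":0,"dz":0,"ax":0,"ay":0,"az":0},
  {"dx":0,"dy":0,"dz":0,"ax":0,"ay":0,"az":0},
  {"dx":0,"dy":0,"dz":0,"ax":0,"ay":0,"az":0},
  {"dx":0,"dy":0,"dz":0,"ax":0,"ay":0,"az":0},
  {"dx":0,"dy":0,"dz":0,"ax":0,"ay":0,"az":0},
], claw=1, grip_force=30)

```text
time: 22.15
position: [537.1, -8.1, -9.1]
tool_rot: [-3.141, -0.0, 1.749]
ft_force: [-1.5, 0.5, 1.3]
gripper_width: 11.4
```

```bash
python3 - <<'E'
from h import *
plan(adj(-12,-63,-9),1.749)
E
```

```text
t 22.15 pos [537.1  -8.1  -9.1] rot [-3.141 -0.     1.749] w 11.4
turn [-0. -0. -0.] then shift [ 0.4  0.3 -0.1]
F [-1.5  0.5  1.3] M [-0.17  0.3   0.09]
```

Gripped with little side force. I'll draw it straight through along -x of the tool.

send_rows([
  {"dx":-4,"dy":0,"dz":0,"ax":0,"ay":0,"az":0},
  {"dx":-7,"dy":0,"dz":-0.5,"ax":0,"ay":0,"az":0},
  {"dx":-8,"dy":0,"dz":0,"ax":0,"ay":0,"az":0},
  {"dx":-8,"dy":0,"dz":0,"ax":0,"ay":0,"az":0},
  {"dx":-8,"dy":0,"dz":0,"ax":0,"ay":0,"az":0},
  {"dx":-5,"dy":0,"dz":0,"ax":0,"ay":0,"az":0},
])

```text
time: 22.75
position: [544.4, -48.9, -8.6]
tool_rot: [3.142, 0.0, 1.748]
ft_force: [-1.7, 1.4, -1.7]
gripper_width: 11.6
```

```bash
python3 - <<'E'
from h import *
plan(adj(-12,-103,-9),1.749)
f=eyes.grab_frame('wrist'); im=f['img']; cv2.imwrite('pics/w14.png',im)
E
```

```text
t 22.75 pos [544.4 -48.9  -8.6] rot [3.142 0.    1.748] w 11.6
turn [ 0.     0.    -0.001] then shift [1.9 0.3 0.4]
F [-1.7  1.4 -1.7] M [-0.02  0.19  0.06]
```

View pics/w14.png

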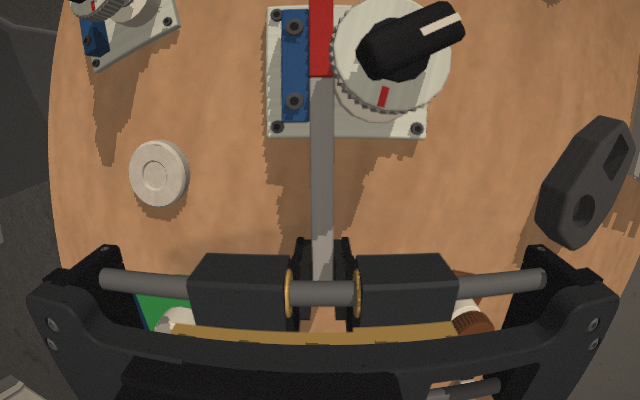

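send_rows([
  {"dx":-5,"dy":0,"dz":0,"ax":0,"ay":0,"az":0},
  {"dx":-8,"dy":0,"dz":0,"ax":0,"ay":0,"az":0},
  {"dx":-8,"dy":0,"dz":0,"ax":0,"ay":0,"az":0},
  {"dx":-8,"dy":0,"dz":0,"ax":0,"ay":0,"az":0},
  {"dx":-7,"dy":0,"dz":0,"ax":0,"ay":0,"az":0},
  {"dx":0,"dy":0,"dz":0,"ax":0,"ay":0,"az":0},
])

```text
time: 23.4
position: [550.9, -84.5, -8.5]
tool_rot: [3.141, 0.001, 1.747]
ft_force: [0.1, -0.9, -1.7]
gripper_width: 11.6
```

```bash
python3 - <<'E'
from h import *
plan(adj(-12,-140,-9),1.749)
f=eyes.grab_frame('wrist'); im=f['img']; cv2.imwrite('pics/w15.png',im)
f=eyes.grab_frame('scene'); a=cv2.resize(f['img'][190:330,290:430],None,fx=4,fy=4,interpolation=cv2.INTER_CUBIC); cv2.imwrite('pics/s15.png',a)
E
```

```text
t 23.40 pos [550.9 -84.5  -8.5] rot [3.141e+00 1.000e-03 1.747e+00] w 11.6
turn [ 0.     0.001 -0.002] then shift [1.1 0.3 0.5]
F [ 0.1 -0.9 -1.7] M [-0.3   0.11  0.06]
```

View pics/w15.png

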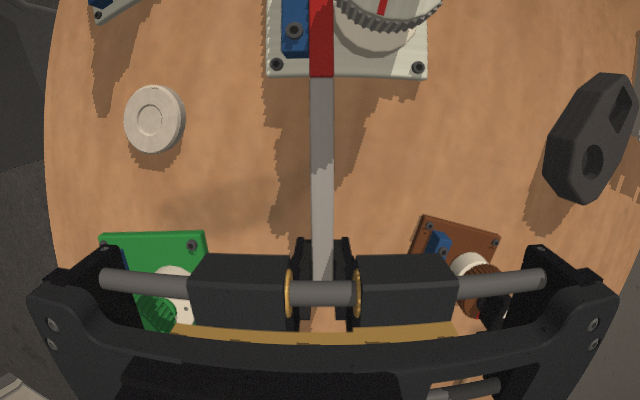

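View pics/s15.png

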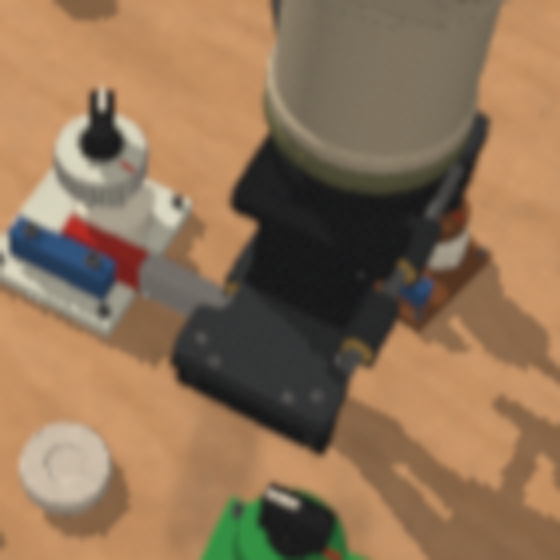

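send_rows([
  {"dx":-6,"dy":0,"dz":0,"ax":0,"ay":0,"az":0},
  {"dx":-8,"dy":0,"dz":0,"ax":0,"ay":0,"az":0},
  {"dx":-8,"dy":0,"dz":0,"ax":0,"ay":0,"az":0},
  {"dx":0,"dy":0,"dz":0,"ax":0,"ay":0,"az":0},
])

```text
time: 23.9
position: [554.8, -106.5, -8.4]
tool_rot: [3.141, 0.001, 1.747]
ft_force: [-0.4, -0.4, -1.0]
gripper_width: 11.7
```

```bash
python3 - <<'E'
from h import *
plan(adj(-12,-176,-9),1.749)
f=eyes.grab_frame('wrist'); im=f['img']; cv2.imwrite('pics/w16.png',im)
f=eyes.grab_frame('scene'); a=cv2.resize(f['img'][190:330,290:430],None,fx=4,fy=4,interpolation=cv2.INTER_CUBIC); cv2.imwrite('pics/s16.png',a)
E
```

```text
t 23.90 pos [ 554.8 -106.5   -8.4] rot [3.141e+00 1.000e-03 1.747e+00] w 11.7
turn [ 0.     0.001 -0.002] then shift [-12.6   0.4   0.6]
F [-0.4 -0.4 -1. ] M [-0.3   0.06 -0.06]
```

View pics/w16.png

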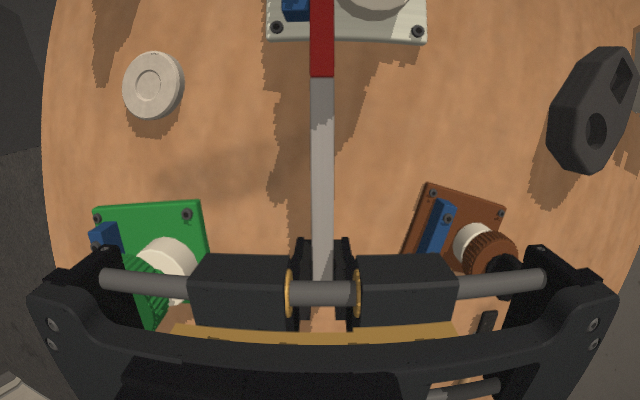

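View pics/s16.png

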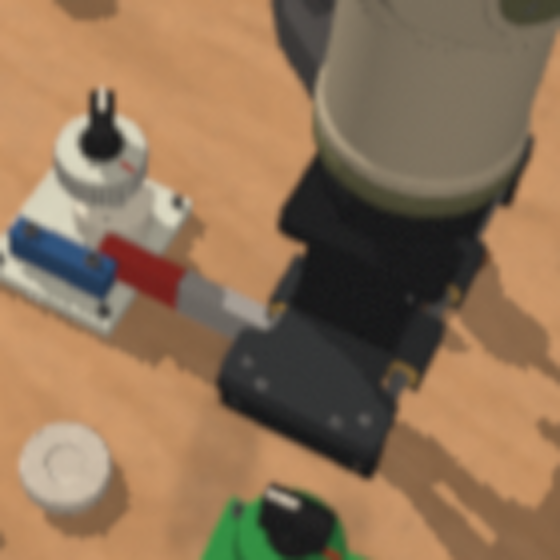

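send_rows([
  {"dx":-6,"dy":0,"dz":0,"ax":0,"ay":0,"az":0},
  {"dx":-8,"dy":0,"dz":0,"ax":0,"ay":0,"az":0},
  {"dx":-8,"dy":0,"dz":0,"ax":0,"ay":0,"az":0},
  {"dx":-8,"dy":1,"dz":0,"ax":0,"ay":0,"az":0},
  {"dx":-4,"dy":2,"dz":0,"ax":0,"ay":0,"az":0},
  {"dx":0,"dy":0,"dz":0,"ax":0,"ay":0,"az":0},
])

```text
time: 24.6
position: [563.9, -138.4, -8.6]
tool_rot: [3.141, 0.0, 1.748]
ft_force: [-0.5, -0.2, -2.2]
gripper_width: 11.6
```

```bash
python3 - <<'E'
from h import *
plan(adj(-9,-197,-19),1.749)
f=eyes.grab_frame('wrist'); im=f['img']; cv2.imwrite('pics/w17.png',im)
f=eyes.grab_frame('scene'); a=cv2.resize(f['img'][190:330,290:430],None,fx=4,fy=4,interpolation=cv2.INTER_CUBIC); cv2.imwrite('pics/s17.png',a)
E
```

```text
t 24.60 pos [ 563.9 -138.4   -8.6] rot [3.141 0.    1.748] w 11.6
turn [ 0.     0.    -0.001] then shift [-0.6  0.1 10.4]
F [-0.5 -0.2 -2.2] M [-0.22  0.05  0.05]
```

View pics/w17.png

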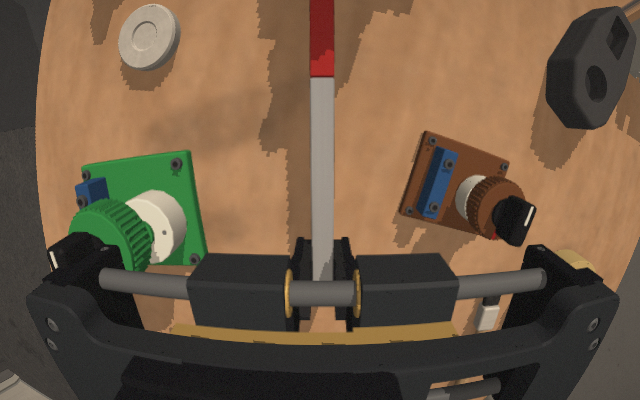

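View pics/s17.png

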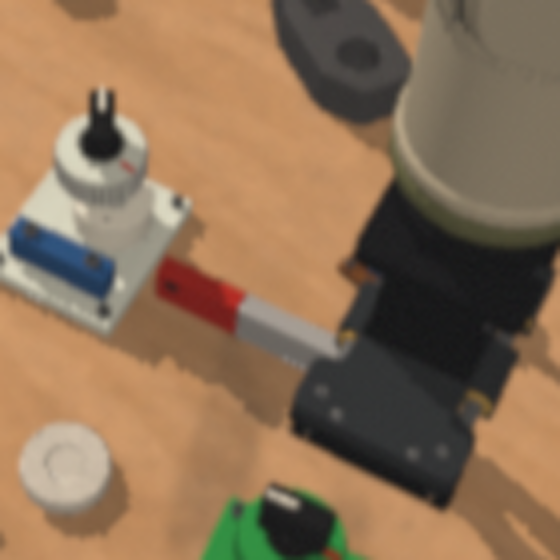

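send_rows([
  {"dx":-5,"dy":0,"dz":0,"ax":0,"ay":0,"az":0},
  {"dx":-5,"dy":0,"dz":3,"ax":0,"ay":0,"az":0},
  {"dx":0,"dy":0,"dz":4,"ax":0,"ay":0,"az":0},
  {"dx":0,"dy":0,"dz":2,"ax":0,"ay":0,"az":0},
  {"dx":0,"dy":0,"dz":0,"ax":0,"ay":0,"az":0},
])

```text
time: 25.2
position: [565.0, -147.1, -18.1]
tool_rot: [-3.141, -0.0, 1.749]
ft_force: [-0.2, 0.1, -1.3]
gripper_width: 11.4
```

send_rows([
  {"dx":0,"dy":0,"dz":1,"ax":0,"ay":0,"az":0},
  {"dx":0,"dy":0,"dz":0,"ax":0,"ay":0,"az":0},
])

```text
time: 25.4
position: [565.4, -147.2, -18.6]
tool_rot: [3.142, -0.0, 1.749]
ft_force: [-0.6, 0.5, -0.7]
gripper_width: 11.5
```

send_rows([
  {"dx":0,"dy":0,"dz":0.7,"ax":0,"ay":0,"az":0},
  {"dx":0,"dy":0,"dz":0,"ax":0,"ay":0,"az":0},
])

```text
time: 25.6
position: [565.5, -147.2, -19.0]
tool_rot: [3.141, -0.0, 1.749]
ft_force: [-0.5, 0.5, 2.9]
gripper_width: 11.6
```

send_rows([
  {"dx":0,"dy":0,"dz":0,"ax":0,"ay":0,"az":0},
  {"dx":0,"dy":0,"dz":0,"ax":0,"ay":0,"az":0},
  {"dx":0,"dy":0,"dz":0,"ax":0,"ay":0,"az":0},
  {"dx":0,"dy":0,"dz":0,"ax":0,"ay":0,"az":0},
  {"dx":0,"dy":0,"dz":0,"ax":0,"ay":0,"az":0},
  {"dx":0,"dy":0,"dz":-10,"ax":0,"ay":0,"az":0},
  {"dx":0,"dy":0,"dz":-25,"ax":0,"ay":0,"az":0},
  {"dx":0,"dy":0,"dz":-30,"ax":0,"ay":0,"az":0},
  {"dx":0,"dy":0,"dz":-35,"ax":0,"ay":0,"az":0},
  {"dx":0,"dy":0,"dz":-20,"ax":0,"ay":0,"az":0},
  {"dx":0,"dy":0,"dz":0,"ax":0,"ay":0,"az":0},
], claw=0.5)

```text
time: 26.7
position: [567.4, -148.0, 104.6]
tool_rot: [3.136, 0.001, 1.748]
ft_force: [0.2, -0.7, -0.4]
gripper_width: 43.5
```

```bash
python3 - <<'E'
from h import *
plan(adj(15,0,90),1.749+.5)
f=eyes.grab_frame('wrist'); im=f['img']; cv2.imwrite('pics/w18.png',im)
f=eyes.grab_frame('scene'); a=cv2.resize(f['img'][190:330,290:430],None,fx=4,fy=4,interpolation=cv2.INTER_CUBIC); cv2.imwrite('pics/s18.png',a)
E
```

```text
t 26.70 pos [ 567.4 -148.   104.6] rot [3.136e+00 1.000e-03 1.748e+00] w 43.5
turn [ 0.005  0.003 -0.501] then shift [170.4 118.6  14.6]
F [ 0.2 -0.7 -0.4] M [-0.06  0.06 -0.01]
```

View pics/w18.png

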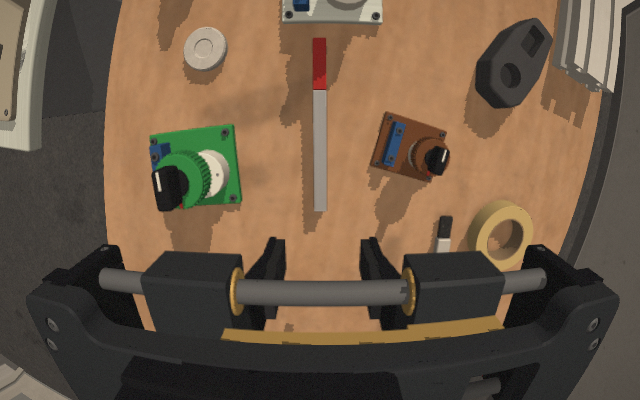

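View pics/s18.png

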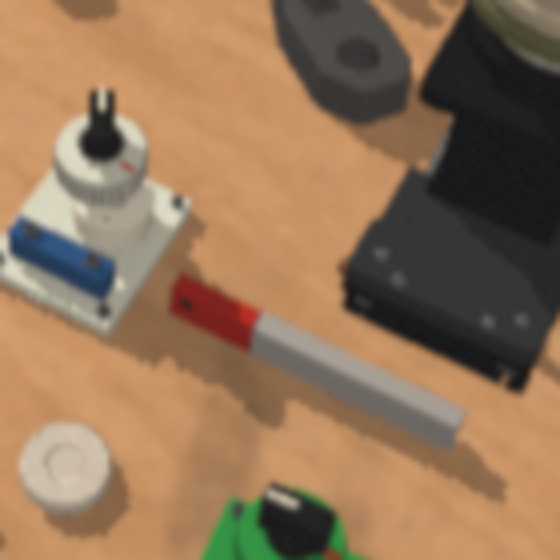

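send_rows([
  {"dx":0,"dy":0,"dz":0,"ax":0,"ay":0,"az":-0.12},
  {"dx":0,"dy":0,"dz":0,"ax":0,"ay":0,"az":-0.12},
  {"dx":0,"dy":0,"dz":0,"ax":0,"ay":0,"az":-0.12},
  {"dx":0,"dy":0,"dz":0,"ax":0,"ay":0,"az":-0.12},
  {"dx":0,"dy":0,"dz":0,"ax":0,"ay":0,"az":-0.12},
  {"dx":22,"dy":19,"dz":0,"ax":0,"ay":0,"az":0},
  {"dx":26,"dy":23,"dz":0,"ax":0,"ay":0,"az":0},
  {"dx":26,"dy":23,"dz":0,"ax":0,"ay":0,"az":0},
  {"dx":26,"dy":23,"dz":0,"ax":0,"ay":0,"az":0},
  {"dx":26,"dy":23,"dz":0,"ax":0,"ay":0,"az":0},
  {"dx":20,"dy":17,"dz":0,"ax":0,"ay":0,"az":0},
  {"dx":11,"dy":9,"dz":0,"ax":0,"ay":0,"az":0},
], claw=0.18)

```text
time: 28.0
position: [551.6, 63.4, 99.5]
tool_rot: [-3.14, -0.002, 2.352]
ft_force: [-0.5, -0.7, -0.3]
gripper_width: 71.3
```

send_rows([
  {"dx":0,"dy":0,"dz":0,"ax":0,"ay":0,"az":0},
  {"dx":0,"dy":0,"dz":0,"ax":0,"ay":0,"az":0},
  {"dx":0,"dy":0,"dz":0,"ax":0,"ay":0,"az":0},
])

```text
time: 28.3
position: [552.8, 58.5, 100.5]
tool_rot: [-3.141, 0.0, 2.346]
ft_force: [-0.5, 0.6, -0.6]
gripper_width: 71.4
```

```bash
python3 - <<'E'
from h import *
plan([554,60,25],2.35)
f=eyes.grab_frame('wrist'); im=f['img']; cv2.imwrite('pics/w19.png',im)
E
```

```text
t 28.30 pos [552.8  58.5 100.5] rot [-3.141  0.     2.346] w 71.4
turn [-0.001  0.    -0.004] then shift [ 0.2  1.9 75.5]
F [-0.5  0.6 -0.6] M [-0.05  0.03  0.02]
```

View pics/w19.png

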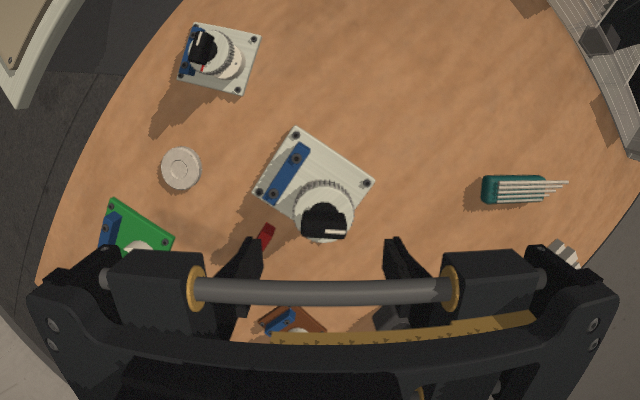

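send_rows([
  {"dx":0,"dy":1,"dz":15,"ax":0,"ay":0,"az":0},
  {"dx":0,"dy":0,"dz":20,"ax":0,"ay":0,"az":0},
  {"dx":0,"dy":0,"dz":20,"ax":0,"ay":0,"az":0},
  {"dx":0,"dy":0,"dz":14,"ax":0,"ay":0,"az":0},
  {"dx":0,"dy":0,"dz":5,"ax":0,"ay":0,"az":0},
  {"dx":0,"dy":0,"dz":0,"ax":0,"ay":0,"az":0},
  {"dx":0,"dy":0,"dz":0,"ax":0,"ay":0,"az":0},
])

```text
time: 29.05
position: [554.0, 61.4, 27.3]
tool_rot: [3.141, 0.0, 2.349]
ft_force: [0.1, -0.7, -0.5]
gripper_width: 71.4
```

```bash
python3 - <<'E'
from h import *
plan([554,60,25],2.35)
f=eyes.grab_frame('wrist'); im=f['img']; cv2.imwrite('pics/w20.png',im[100:350,150:500])
f=eyes.grab_frame('scene'); a=cv2.resize(f['img'][190:270,280:360],None,fx=5,fy=5,interpolation=cv2.INTER_CUBIC)
f=eyes.grab_frame('side'); b=cv2.resize(f['img'][170:250,290:370],None,fx=5,fy=5,interpolation=cv2.INTER_CUBIC)
cv2.imwrite('pics/s20.png',np.hstack([a,b]))
E
```

```text
t 29.05 pos [554.   61.4  27.3] rot [3.141 0.    2.349] w 71.4
turn [ 0.001  0.    -0.001] then shift [-1.  -0.9  2.3]
F [ 0.1 -0.7 -0.5] M [-0.06 -0.01 -0.  ]
```

View pics/w20.png

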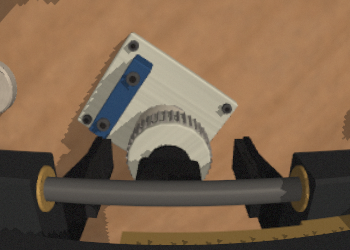

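View pics/s20.png

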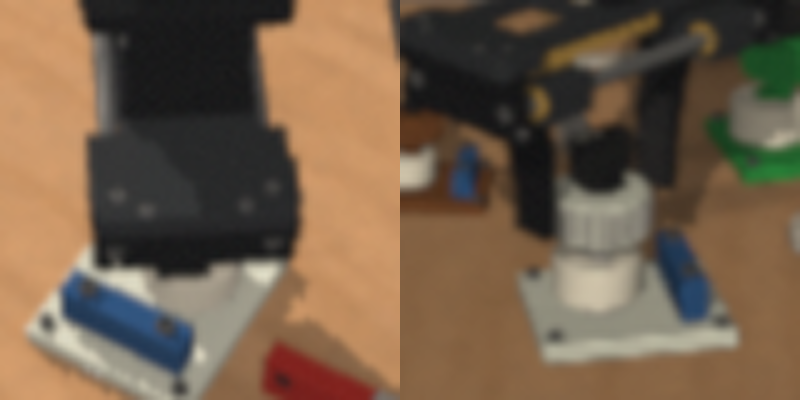

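send_rows([
  {"dx":0,"dy":0,"dz":1,"ax":0,"ay":0,"az":0},
  {"dx":0,"dy":0,"dz":0,"ax":0,"ay":0,"az":0},
  {"dx":0,"dy":0,"dz":0,"ax":0,"ay":0,"az":0},
  {"dx":0,"dy":0,"dz":0,"ax":0,"ay":0,"az":0},
  {"dx":0,"dy":0,"dz":0,"ax":0,"ay":0,"az":0},
], claw=1, grip_force=30)

```text
time: 29.7
position: [552.2, 60.2, 25.6]
tool_rot: [-3.139, -0.001, 2.348]
ft_force: [-5.9, -3.0, 6.2]
gripper_width: 46.6
```

send_rows([
  {"dx":0,"dy":0,"dz":0,"ax":0,"ay":0,"az":0.06},
  {"dx":0,"dy":0,"dz":0,"ax":0,"ay":0,"az":0.08},
  {"dx":0,"dy":0,"dz":0,"ax":0,"ay":0,"az":0.08},
  {"dx":0,"dy":0,"dz":0,"ax":0,"ay":0,"az":0.08},
])

```text
time: 30.1
position: [552.4, 60.3, 25.6]
tool_rot: [-3.139, -0.0, 2.045]
ft_force: [-6.1, -2.6, 4.7]
gripper_width: 46.4
```

```bash
python3 - <<'E'
from h import *
plan([554,60,25],2.35-1.2)
f=eyes.grab_frame('wrist'); im=f['img']; cv2.imwrite('pics/w21.png',im[100:350,150:500])
E
```

```text
t 30.10 pos [552.4  60.3  25.6] rot [-3.139 -0.     2.045] w 46.4
turn [-0.002  0.001  0.895] then shift [0.4 1.6 0.6]
F [-6.1 -2.6  4.7] M [-0.93  1.25  0.02]
```

View pics/w21.png

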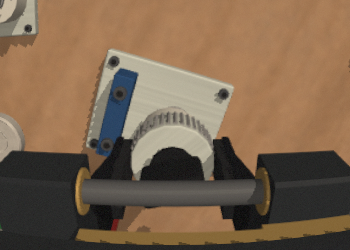

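send_rows([
  {"dx":0,"dy":0,"dz":0,"ax":0,"ay":0,"az":0.08},
  {"dx":0,"dy":0,"dz":0,"ax":0,"ay":0,"az":0.08},
  {"dx":0,"dy":0,"dz":0,"ax":0,"ay":0,"az":0.08},
  {"dx":0,"dy":0,"dz":0,"ax":0,"ay":0,"az":0.08},
  {"dx":0,"dy":0,"dz":0,"ax":0,"ay":0,"az":0.08},
  {"dx":0,"dy":0,"dz":0,"ax":0,"ay":0,"az":0.08},
  {"dx":0,"dy":0,"dz":0,"ax":0,"ay":0,"az":0.08},
  {"dx":0,"dy":0,"dz":0,"ax":0,"ay":0,"az":0},
])

```text
time: 30.95
position: [552.8, 60.4, 25.6]
tool_rot: [-3.14, 0.001, 1.487]
ft_force: [-3.4, -3.8, 4.9]
gripper_width: 46.5
```

```bash
python3 - <<'E'
from h import *
plan([554,60,25],2.35-1.2)
E
```

```text
t 30.95 pos [552.8  60.4  25.6] rot [-3.140e+00  1.000e-03  1.487e+00] w 46.5
turn [-0.001  0.001  0.337] then shift [0.1 1.3 0.6]
F [-3.4 -3.8  4.9] M [-1.    1.22 -0.07]
```

send_rows([
  {"dx":0,"dy":0,"dz":0,"ax":0,"ay":0,"az":0.05},
  {"dx":0,"dy":0,"dz":0,"ax":0,"ay":0,"az":0.05},
  {"dx":0,"dy":0,"dz":0,"ax":0,"ay":0,"az":0},
])

```text
time: 31.25
position: [552.8, 60.4, 25.6]
tool_rot: [-3.14, 0.001, 1.39]
ft_force: [-3.2, -4.3, 4.1]
gripper_width: 46.6
```

```bash
python3 - <<'E'
from h import *
plan([554,60,25],2.35-1.2)
E
```

```text
t 31.25 pos [552.8  60.4  25.6] rot [-3.14e+00  1.00e-03  1.39e+00] w 46.6
turn [-0.001  0.002  0.24 ] then shift [0.1 1.2 0.6]
F [-3.2 -4.3  4.1] M [-1.03  1.15  0.35]
```

send_rows([
  {"dx":0,"dy":0,"dz":0,"ax":0,"ay":0,"az":0.03},
  {"dx":0,"dy":0,"dz":0,"ax":0,"ay":0,"az":0.03},
  {"dx":0,"dy":0,"dz":0,"ax":0,"ay":0,"az":0},
])

```text
time: 31.55
position: [553.3, 61.6, 25.6]
tool_rot: [-3.141, 0.0, 1.329]
ft_force: [-3.3, -1.5, 1.4]
gripper_width: 46.2
```

```bash
python3 - <<'E'
from h import *
plan([554,60,25],2.35-1.2)
f=eyes.grab_frame('wrist'); im=f['img']; cv2.imwrite('pics/w22.png',im[100:350,150:500])
E
```

```text
t 31.55 pos [553.3  61.6  25.6] rot [-3.141  0.     1.329] w 46.2
turn [-0.     0.     0.179] then shift [-1.2  1.3  0.6]
F [-3.3 -1.5  1.4] M [-0.39  0.73  0.6 ]
```

View pics/w22.png

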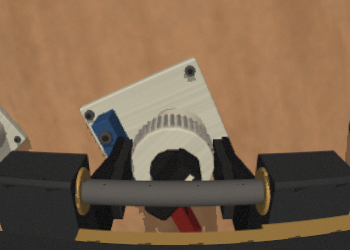

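send_rows([
  {"dx":0,"dy":0,"dz":0,"ax":0,"ay":0,"az":0.03},
  {"dx":0,"dy":0,"dz":0,"ax":0,"ay":0,"az":0},
])

```text
time: 31.8
position: [553.5, 62.3, 25.6]
tool_rot: [-3.141, -0.001, 1.298]
ft_force: [-2.0, 2.9, 0.4]
gripper_width: 46.1
```

```bash
python3 - <<'E'
from h import *
plan([554,60,25],2.35-1.2)
E
```

```text
t 31.80 pos [553.5  62.3  25.6] rot [-3.141e+00 -1.000e-03  1.298e+00] w 46.1
turn [-0.    -0.001  0.148] then shift [-1.9  1.4  0.6]
F [-2.   2.9  0.4] M [0.45 0.46 0.56]
```

send_rows([
  {"dx":0,"dy":0,"dz":0,"ax":0,"ay":0,"az":0},
  {"dx":0,"dy":0,"dz":0,"ax":0,"ay":0,"az":0},
  {"dx":0,"dy":0,"dz":0,"ax":0,"ay":0,"az":0},
  {"dx":0,"dy":0,"dz":0,"ax":0,"ay":0,"az":0},
  {"dx":0,"dy":0,"dz":-10,"ax":0,"ay":0,"az":0},
  {"dx":0,"dy":0,"dz":-25,"ax":0,"ay":0,"az":0},
  {"dx":0,"dy":0,"dz":-30,"ax":0,"ay":0,"az":0},
  {"dx":0,"dy":0,"dz":-30,"ax":0,"ay":0,"az":0},
  {"dx":-15,"dy":0,"dz":-20,"ax":0,"ay":0,"az":0},
  {"dx":-25,"dy":0,"dz":0,"ax":0,"ay":0,"az":0},
  {"dx":-20,"dy":0,"dz":0,"ax":0,"ay":0,"az":0},
  {"dx":0,"dy":0,"dz":0,"ax":0,"ay":0,"az":0},
], claw=0.15)

```text
time: 33.0
position: [537.1, 0.3, 141.9]
tool_rot: [3.14, -0.0, 1.294]
ft_force: [0.2, -0.8, 0.3]
gripper_width: 73.7
```

```bash
python3 - <<'E'
from h import *
plan([554,60,25],2.35-1.2)
f=eyes.grab_frame('wrist'); im=f['img']; cv2.imwrite('pics/w23.png',im); np.save('w23.npy',f['world_from_camera'])
f=eyes.grab_frame('scene'); a=cv2.resize(f['img'][190:330,270:410],None,fx=4,fy=4,interpolation=cv2.INTER_CUBIC); cv2.imwrite('pics/s23.png',a)
E
```

```text
t 33.00 pos [5.371e+02 3.000e-01 1.419e+02] rot [ 3.14  -0.     1.294] w 73.7
turn [ 0.001 -0.     0.144] then shift [ 61.4  -8.9 116.9]
F [ 0.2 -0.8  0.3] M [-0.05  0.05 -0.  ]
```

View pics/w23.png

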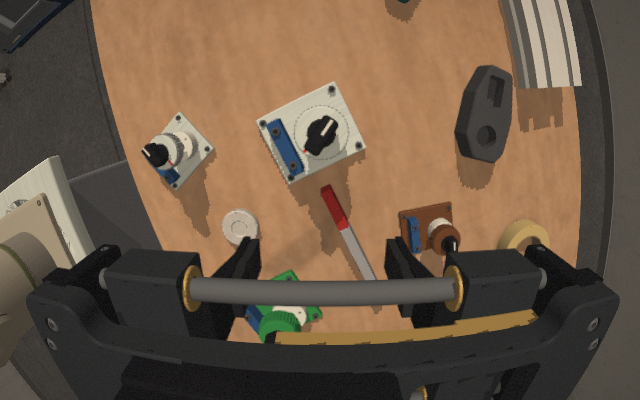

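View pics/s23.png

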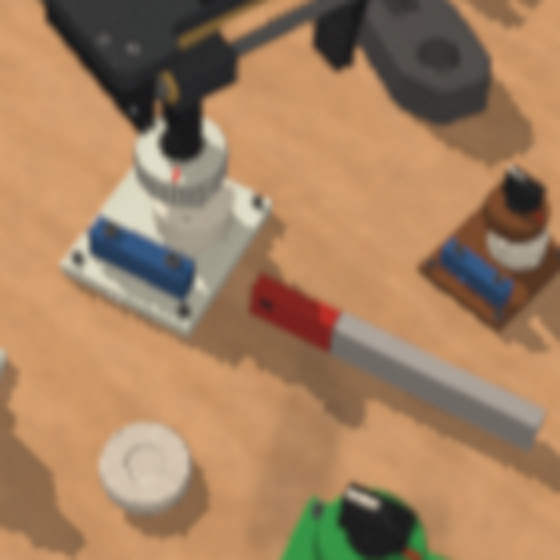

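```bash
python3 - <<'E'
from h import *
im=cv2.imread('pics/w23.png'); cv2.imwrite('pics/w23c.png',cv2.resize(im[75:190,250:370],None,fx=5,fy=5,interpolation=cv2.INTER_CUBIC))
f=eyes.grab_frame('wrist')
red=[(x+250,y+75) for y,x in np.argwhere((im[75:190,250:370,2].astype(int)-im[75:190,250:370,1]>70)&(im[75:190,250:370,2].astype(int)-im[75:190,250:370,0]>60))]
red=[p for p in red if p[1]<170]; print(len(red),np.mean(red,axis=0) if red else '')
E
```

```text
8 [304.125 150.875]
```

View pics/w23c.png

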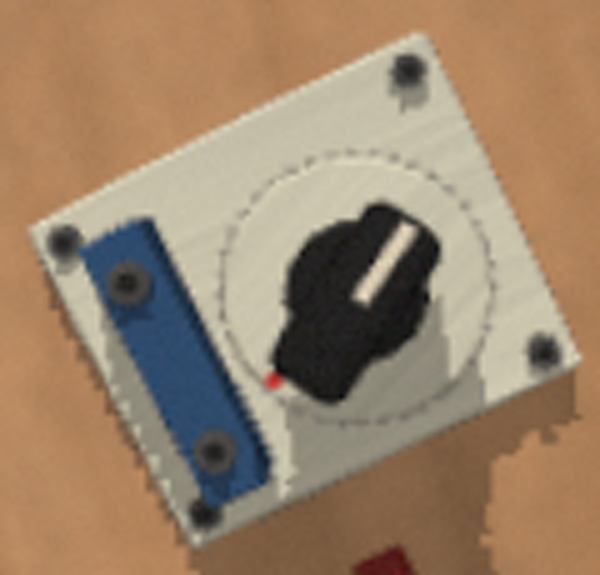

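```bash
python3 - <<'E'
from h import *
f=eyes.grab_frame('wrist'); s=bot.state()
Tt=np.eye(4);Tt[:3,:3]=Rn.from_euler('xyz',s['tool_rot']).as_matrix();Tt[:3,3]=s['position']
C=np.linalg.inv(Tt)@f['world_from_camera']
def cam(pos,rot):
    T=np.eye(4);T[:3,:3]=Rn.from_euler('xyz',rot).as_matrix();T[:3,3]=pos
    return {'K':f['K'],'world_from_camera':T@C}
sets={'w11':(cam([552.8,60.7,102],[np.pi,0,.7]),(210+515/4,110+492/4),(210+449/4,110+485/4),(210+449/4,110+410/4)),
'w14':(cam([544.4,-48.9,-8.6],[np.pi,0,1.748]),(384,96),(424,33),(462,17)),
'w23':(f,(250+273/5,75+380/5),(250+362/5,75+300/5),(250+410/5,75+228/5)),}
for k,(c,m,l0,l1) in sets.items():
    for nm,a in(('yaw',AY),):
        ax=adj(15,0,0)[:2]
        p=onzw(c,*m,72)[:2]; d=p-ax
        l=onzw(c,*l1,102)[:2]-onzw(c,*l0,102)[:2]
        L=onzw(c,*l1,102)[:2]-ax
        an=lambda v: np.arctan2(v[0],v[1])  # cw from +y
        print(k,'mark r %.1f cw %.3f'%(np.hypot(*d),(an(d)+a)%6.283),'line cw %.3f'%(an(l)+a),'from axis %.3f r %.1f'%(an(L)+a,np.hypot(*L)))
# scene0 mark
fs=eyes.grab_frame('scene')
for z in(72,):
    p=onz(fs,275+375/8,200+252/8,z)[:2]-adj(15,0,0)[:2]; print('scene0',np.hypot(*p),(np.arctan2(p[0],p[1])+AY)%6.283)
    p=onz(fs,270+175/4,190+175/4,z)[:2]-adj(15,0,0)[:2]; print('scene23',np.hypot(*p),(np.arctan2(p[0],p[1])+AY)%6.283)
E
```

```text
w11 mark r 17.3 cw 3.470 line cw 1.050 from axis 0.936 r 15.0
w14 mark r 17.5 cw 3.409 line cw 1.062 from axis 1.034 r 15.7
w23 mark r 19.1 cw 4.562 line cw 1.030 from axis 0.838 r 18.1
scene0 19.343228282192776 3.355539461017337
scene23 19.028672197243615 4.31790549074408
```

Checks:
- **Bolt:** the white line reads about 1.03–1.06 rad, so the gap is about 12.1–12.3 mm.
- **Lock ring:** the mark moved about 1.0 rad to around 1.2, and the moment rose to 0.6 N m at the stop.
- **Bar:** it lies clear on the right.
- **Gripper:** it is clear of everything.

```bash
python3 - <<'E'
from bench import bot
print(bot.state()['time'], bot.state()['ft_force'].round(1)); print(bot.finish_job())
E
```

```text
33.25 [-0.2 -0.1 -0.4]
the job is handed in; nothing more can be done
None
```

The roller is set to the bar, the lock ring is turned to its stop, and the job was handed in at about 33 s. No verdict was reported, so the results below are my own readings.

**What I did:**
- I slid the bar by its red end into the gap of the larger aluminium adjuster and let go of it about half-way through.
- I turned the bolt clockwise to about 1.05 rad.
- I drew the bar out by its nose to the right and stood it on the bench clear of the plate.
- I turned the lock ring clockwise to its stop.

**Last checks:**
- **Bolt:** it read 1.03–1.06 rad from the white line and 1.05 rad from the tool angle, so the gap is about 12.1–12.3 mm. I stopped on angle; I felt no clear contact between roller and bar.
- **Lock ring:** the moment rose to about 0.6 N m at the stop, after about 0.96 rad of turn before it rose. The camera readings of the mark disagreed: 0.96 rad in the scene view and about 1.1 rad in the wrist view. Both fit a start near 0.25 and an end near 1.2.
- **Bar:** its middle is roughly 135–140 mm to the right of the bolt axis. It stands on edge, released.
- **Bystanders:** the puck and housing looked undisturbed in the last pictures. The hex keys were largely out of the last view, but the arm never worked near them.

**What went wrong:** the first grasp closed above the bar, because the visible fingertips sit about 27 mm higher than the reported TCP. The bar did not move. I corrected for the offset in every later move.

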